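Cap the old water stub beside the sink

TASK

Run the brass cap nut clockwise with the gripper until it is finger-tight, that is until it bites and the red lug beneath it just begins to creep round with it. Then fit the ring of the wrench fully down over the nut, feeling it on without forcing it, and tighten a further quarter turn, no more. Finally ease the load, lift the wrench off and lay it flat on the worktop; leave the cup, the plate and the cruet where they stand.

Things in the scene. Friction and masses are not known exactly. Their poses are not given: they have to be found in the camera images.
- nut_mid (a point): Brass hex cap nut on an upright stub: 30 mm across flats, 24 mm high (uppermost 1.5 mm is 28.5 mm across flats), underside 44 mm, top 68 mm above the worktop. This point is on its thread axis, about which it turns, 12 mm above its underside. Badly cast: the hexagon stands 1.8 to 3 mm off this axis, to an unknown side, and circles as it turns. z up; x square to one flat, flats every 60 degrees.
- nut_top (a point): The thread axis at the nut's top. Clockwise from above tightens. The nut turns freely (0.03 N m) for an unknown 0.8 to 2.4 rad, then bites: the torque builds over about 0.12 rad (1.5 N m/rad, springing back when let go) to 0.18 N m, and from there the collar turns with it and stays, 0.2 N m at a quarter turn. The nut does not rise or sink. 40 N of grip on two flats turns it.
- red_lug (a point): Red lug on the round dark steel collar (41 mm across, 5 mm thick, top 1 mm under the nut); it sticks out to 33 mm from the nut axis. This point is 30 mm from the nut axis, 43 mm above the worktop; x points outward from the axis. The collar stays still until the nut seats, then turns with it: the lug shows how far the nut has been turned past seating.
- handle_mid (a point): Steel ring wrench, about 0.24 kg, lying flat. This point is the middle of its handle, 22 mm above the underside. The handle is 12 mm wide and 12 mm thick, straight along x from 48 mm behind to 44 mm ahead of this point, 16 mm clear of the worktop; a round foot, 24 mm across, 28 mm tall, is centred 78 mm behind. x points to the ring, z up. It balances within 15 mm of here.
- ring_mid (a point): Centre of the wrench's smooth ring, half-way up, 65 mm ahead of handle_mid, 9 mm above the underside. Ring 18 mm tall, open above and below, 41 to 48 mm across, hexagonal hole 31.5 mm across flats; two of its flats face along the wrench's x. Its underside can go down to the collar, 43 mm above the worktop; free play about 0.1 rad each way. Pulled askew or under load it binds on the nut.
- stub: The fixed copper and brass supply stub that carries the nut: flange 64 mm across on the worktop, copper pipe 22 mm across. Origin on the axis at the worktop; z up.
- wrench: The same wrench; origin on the underside below the handle's middle, x towards the ring, z up (flat when z is upright; origin height 0 when it lies on the worktop).
- cup: Blue plastic cup, 72 mm across, 85 mm tall, origin under its centre. Bystander.
- cruet: Glass vinegar cruet with red screw lid, 66 mm across, 138 mm tall, origin under its centre. Bystander.
- plate: White plate, 170 mm across, 18 mm tall, origin under its centre. Bystander.

How it is judged:
On the way, in this order (a step that is already met when the one before it is completed fails the run):
1. the nut is finger-tight: the red lug has just begun to creep (1 to 9 mm, 2 to 17 degrees), the wrench still off the nut (distance of red_lug from where it was at the start of the episode between 0.001 and 0.009 m and horizontal distance between ring_mid and nut_mid above 0.05 m), for 0.1 s.
2. the ring of the wrench sits over the nut, its underside at least 17 mm below the nut's top (horizontal distance between ring_mid and nut_mid below 0.007 m and z of ring_mid in the frame of nut_mid below 0.004 m and distance of red_lug from where it was at the start of the episode below 0.025 m), for 0.1 s.
3. turned a further quarter turn with the wrench: the lug is 74 to 120 degrees from its start (36 to 52 mm) (distance of red_lug from where it was at the start of the episode between 0.036 and 0.052 m and horizontal distance between ring_mid and nut_mid below 0.007 m), for 0.1 s.
At the end, for the whole second after the job is handed in: The red lug is 36 to 52 mm from where it started (74 to 120 degrees round, the finger-tight creep included), and the wrench lies flat on the worktop (tilt under 0.1 rad, underside within 6 mm of it), its ring more than 50 mm from the nut, at rest. The robot has let go (distance of red_lug from where it was at the start of the episode between 0.036 and 0.052 m and horizontal distance between ring_mid and nut_mid above 0.05 m and angle between wrench's own z axis and vertical below 0.1 rad and height (world z) of wrench below 0.006 m and linear speed of wrench below 0.02 m/s); the robot touches nothing.
It fails at once if the nut forced past finger-tight with the bare gripper: more than 17 degrees of lug travel (9 mm) with the fingers on the nut (contact force between the fingers and nut above 1 N and distance of red_lug from where it was at the start of the episode above 0.009 m).
It fails at once if the wrench used on the nut before it is finger-tight (contact force between wrench and nut above 2 N and distance of red_lug from where it was at the start of the episode below 0.001 m).
It fails at once if the nut over-tightened: lug more than 120 degrees (52 mm) from its start (distance of red_lug from where it was at the start of the episode above 0.052 m).
It fails at once if the wrench forced: more than 20 N between wrench and nut while the ring is not fully down on it (getting it on or off), or more than 50 N at any time (contact force between wrench and nut above 50 N or (contact force between wrench and nut above 20 N and z of ring_mid in the frame of nut_mid above 0.004 m)).
It fails at once if the cup, cruet or plate moved more than 30 mm (distance of any of cup, cruet, plate from where it was at the start of the episode above 0.03 m).
It also fails if it takes over 72 s, if anything falls off the work surface, if the arm or the gripper's body presses on something with over 40 N, if the wrist force passes 120 N, or if a joint passes its speed limit or range.

ROBOT

A 6-joint arm with a two-finger parallel gripper is mounted at the origin on the work surface. World frame = base frame: x ahead of the robot, y to its left, z up, the work surface at z = 0. Lengths are in m, angles in rad, forces in N, time in s.
With the tool pointing down it reaches from about 0.275 to 0.725 m from the base axis. Payload 15.9 kg.
Tool frame: the origin (TCP) lies at the very end of the fingers, on their centre line; the grasp point (between the pads) lies 19 mm behind it; x points along the fingers, y is the direction in which the jaws open and shut, and the axes are right-handed (so a half turn about x gives the same grasp; the last joint's range is limited). The gripper opens to 85 mm and grips with 20 to 120 N. Pads are 22 mm wide; open, the fingers measure 114 mm over their backs; the gripper's body (76 mm by 85 mm) begins 54 mm behind the grasp point. The pads swing forward as they close: fully open they stand 13 mm farther back than shut.
Start: joints at [-1.171, 0.213, -0.034, 1.323, 0, 1.571], TCP at [0.195, -0.461, 0.231] pointing down, gripper open.
Joint ranges: [-2.98, 2.98], [-0.74, 1.72], [-1.14, 1.35], [-2.1, 2.04], [-1.57, 1.44], [-3.14, 3.14]. Speed limits (rad/s): [1.89, 1.89, 2.39, 2.57, 3.14, 3.14].

INTERFACE

Orientations are given as a unit quaternion [x, y, z, w].
In Python, from cell import readout, viewer, hand_in gives the robot as it stands.
- The arm moves only by the shell command python3 -m jog 'ROWS' [OPENING]. ROWS is JSON, a list that holds one entry, the list of rows, each a list of 4 numbers: the shift along the tool's x, y, z as a fraction of full scale, then the turn about the tool's x as a fraction of full scale. In form: [[[dx, dy, dz, yaw], ...]]. A call has 1 to 10 rows; each row shifts and turns the commanded pose from where the row before left it, along the tool's axes as they then stand; what a row does not reach is not made up. Full scale, the value 1, is 0.1 m for a shift and 90 degrees for a turn. A row lasts 1/8 s, in which the tool goes at most 62.5 mm and 10.7 degrees, less where a joint would pass 70% of its speed; a pose out of reach is approached as far as the arm can. A call with a number of a shift or a turn outside -1 to 1 is refused whole. A call with a gripper value outside its range is refused whole. OPENING is the closure, from -1 (fully open) to 1 (shut), so that 0 is half open, set as the call begins (- or left out, the last holds). The fingers move at their own pace and stop on an object; the grip force is fixed at half the most. Time passes only in rows, so rows that do not move let the fingers close. It gives the time, the measured TCP pose, the force and the opening at its end, in the units of the state.
- readout.sense(): the state, without advancing time (a new reading comes with each control period).
- viewer.capture(name): name is "scene" or "side" or "wrist"; returns a dict with "frame" (420x560x3 uint8, red, green, blue), "z_map" (420x560 float32, m along the optical axis (not along the pixel's ray), 0 where there is no reading), "intrinsics" (3x3 intrinsics, pixels), "R" (3x3) and "t" (3): a world point X has camera coordinates R X + t; the wrist camera has in their place "tool_from_camera" (4x4, takes a point from camera to tool coordinates, whose origin is the TCP and whose axes are the tool frame's). Camera axes: x right, y down, z forward; pixel columns grow to the right and rows downward; lengths in m; the calibration is good to about 2 mm. The wrist camera is an equidistant fisheye: a pixel r from the principal point sees the ray r / f radians off the axis. A picture is of the moment at which its call begins: read the wrist's pose just before it.
- hand_in(): hands the job in, once; it reports no verdict.
The state is a dict: "clock": time; "joints": joint angles; "qd": joint speeds; "tau": joint torques, N m; "ee_pos": TCP position; "tool_rot": TCP orientation; "force": force on the tool from outside, world axes, zero at the start; "ft_torque": the same for the moment, N m; "finger_gap": finger opening in m.
Only numpy, scipy, OpenCV 4.12 (cv2) and the standard library are available. Lean on these libraries where they do the work, as an engineer would, in place of code of your own. Each camera call takes 0.05 s, during which the arm holds its last target.

## Working session

There is one attempt and no reset: what is moved stays moved. The work goes in short steps, Python scripts to look and compute and a shell command to move; the robot and the scene stay as the last step left them, time stands still between calls to the robot, and variables do not carry over. Pictures are saved under pics/ and viewed, and the job is handed in when it is done.

```bash
ls; mkdir -p pics
python3 - <<'E'
from cell import readout, viewer
import cv2
print(readout.sense())
for n in ["scene","side","wrist"]:
    c=viewer.capture(n)
    cv2.imwrite(f"pics/{n}0.png",cv2.cvtColor(c["frame"],cv2.COLOR_RGB2BGR))
    print(n,{k:v.tolist() for k,v in c.items() if k not in("frame","z_map")})
    import pickle; pickle.dump(c,open(f"{n}0.pkl","wb"))
E
```

```text
pics
{'clock': 0.0, 'joints': array([-1.17097960e+00,  2.13378769e-01, -3.50800947e-02,  1.32350826e+00,
        9.54845664e-06,  1.57077774e+00]), 'qd': array([-3.04734840e-04, -1.70855690e-03, -7.56695486e-05, -1.50931000e-03,
       -6.78025329e-04, -2.84412585e-04]), 'tau': array([ 2.18742216e-04, -6.86153841e+01,  4.87123418e+01,  1.73311756e-02,
       -2.54276148e-05,  2.59984034e-05]), 'ee_pos': array([ 0.19448904, -0.46023725,  0.23079654]), 'tool_rot': array([-0.69294428, -0.14082971,  0.69310206, -0.14001697]), 'force': array([-0.10284559,  0.86931637, -0.70255916]), 'ft_torque': array([-0.02366556,  0.027048  ,  0.0036087 ]), 'finger_gap': 0.08527456826347254}
scene {'intrinsics': [[513.5436254782521, 0.0, 280.8166785085742], [0.0, 513.5436254782521, 200.37576051969077], [0.0, 0.0, 1.0]], 'R': [[0.8793066104627552, 0.4762490488261253, 0.002593894506581359], [0.38811842103822336, -0.7134118172044553, -0.5834446591784286], [-0.27601444898283267, 0.5140334838950157, -0.8121487557014759]], 't': [-0.5418969219147464, -0.14516864190816461, 1.5431437470830784]}
side {'intrinsics': [[546.3668872507728, 0.0, 274.91691344975436], [0.0, 546.3668872507728, 206.05557463698338], [0.0, 0.0, 1.0]], 'R': [[-0.7954249494434927, -0.6056402874900351, 0.022338128207279352], [-0.3500730155597297, 0.4290604557137667, -0.8326800160443458], [0.4947201568358966, -0.6701544355681627, -0.553303713080423]], 't': [0.4856342866794198, 0.24910614841842693, 1.0185713482733445]}
wrist {'intrinsics': [[325.19226210127806, 0.0, 282.01348417685796], [0.0, 325.19226210127806, 211.03943230320505], [0.0, 0.0, 1.0]], 'tool_from_camera': [[0.0005528619314147004, -0.28434991243471264, 0.9587204084831278, -0.1417068431808281], [0.9999997489216707, 0.0005821913386041156, -0.0004039923767383573, 0.00033987132944302], [-0.00044328352101232827, 0.9587203911212153, 0.2843501629120397, -0.07225362301939307], [0.0, 0.0, 0.0, 1.0]]}
```

View pics/scene0.png

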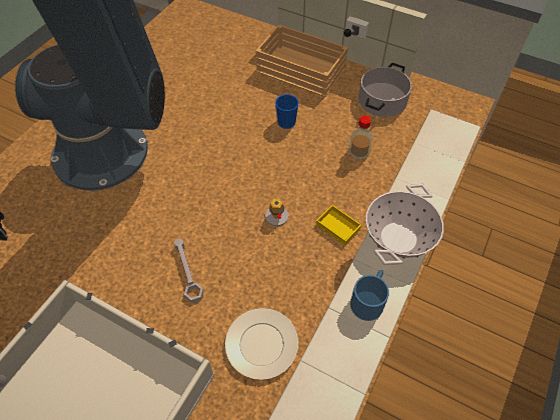

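View pics/side0.png

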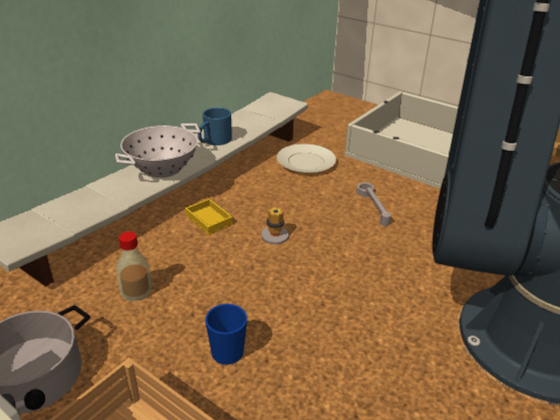

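View pics/wrist0.png

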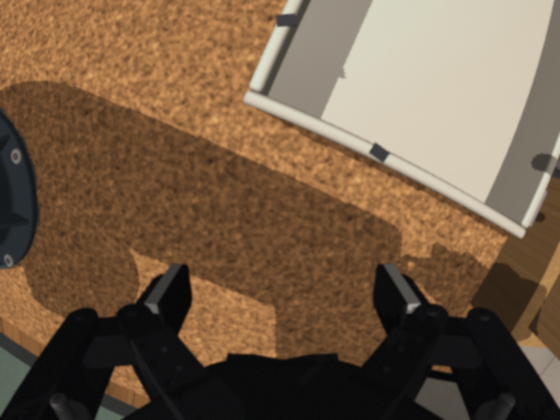

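```bash
cat > h.py <<'E'
import numpy as np, cv2, pickle
from scipy.spatial.transform import Rotation as Ro
from cell import readout, viewer
def back(c,u,v,z=None):
    "pixel -> world, at height z (fixed cameras) or by depth"
    K=c["intrinsics"];R=c["R"];t=c["t"]
    d=R.T@(np.linalg.inv(K)@[u,v,1]); o=-R.T@t
    if z is None: s=np.median(c["z_map"][int(v)-1:int(v)+2,int(u)-1:int(u)+2])
    else: s=(z-o[2])/d[2]
    return o+s*d
def proj(c,X):
    p=c["R"]@np.array(X)+c["t"]; q=c["intrinsics"]@p; return q[:2]/q[2]
def crop(fr,u0,v0,u1,v1,s,name):
    im=cv2.resize(cv2.cvtColor(fr[v0:v1,u0:u1],cv2.COLOR_RGB2BGR),None,fx=s,fy=s,interpolation=cv2.INTER_CUBIC)
    cv2.imwrite("pics/"+name+".png",im)
def shot(cam,name):
    s=readout.sense(); c=viewer.capture(cam); c["pos"]=s["ee_pos"]; c["rot"]=s["tool_rot"]
    pickle.dump(c,open(name+".pkl","wb")); crop(c["frame"],0,0,560,420,1,name); return s,c
def wray(c,u,v):
    K=c["intrinsics"]; x=(u-K[0,2])/K[0,0]; y=(v-K[1,2])/K[1,1]; r=np.hypot(x,y)
    d=np.array([np.sin(r)*x/max(r,1e-9),np.sin(r)*y/max(r,1e-9),np.cos(r)])
    T=c["tool_from_camera"]; W=Ro.from_quat(c["rot"]).as_matrix()
    return W@T[:3,3]+c["pos"], W@(T[:3,:3]@d)
def wback(c,u,v,z):
    o,d=wray(c,u,v); return o+d*(z-o[2])/d[2]
def wproj(c,X):
    T=c["tool_from_camera"]; W=Ro.from_quat(c["rot"]).as_matrix()
    p=T[:3,:3].T@(W.T@(np.array(X)-c["pos"])-T[:3,3])
    r=np.arctan2(np.hypot(p[0],p[1]),p[2]); n=np.hypot(p[0],p[1]); K=c["intrinsics"]
    return K[:2,2]+K[0,0]*r*p[:2]/n
def st():
    s=readout.sense(); W=Ro.from_quat(s["tool_rot"]).as_matrix()
    print("t",round(s["clock"],2),"pos",s["ee_pos"].round(4),"x",W[:,0].round(3),"y",W[:,1].round(3),"F",s["force"].round(1),"M",s["ft_torque"].round(2),"gap",round(s["finger_gap"],4),"j6",s["joints"].round(2)); return s
E
python3 - <<'E'
from h import *
c=pickle.load(open("scene0.pkl","rb")); crop(c["frame"],252,190,302,230,14,"s_nut"); crop(c["frame"],165,230,215,310,7,"s_wr")
d=pickle.load(open("side0.pkl","rb")); crop(d["frame"],250,200,300,245,13,"d_nut"); crop(d["frame"],345,175,405,230,12,"d_wr")
E
```

```text
(no output)
```

View pics/s_nut.png

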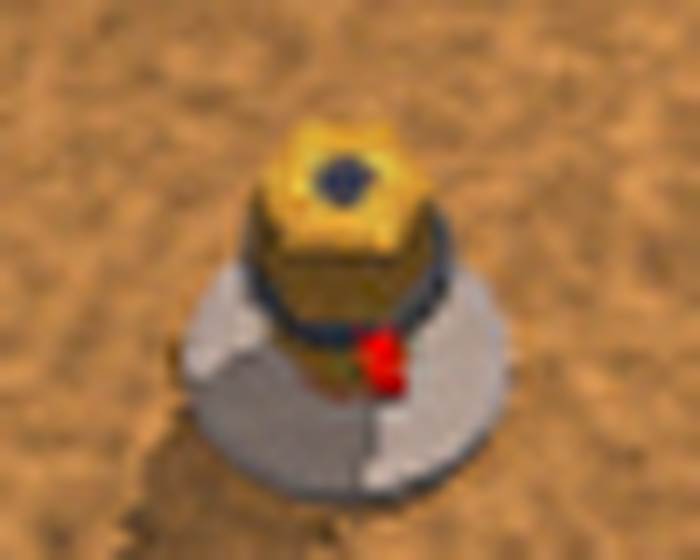

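View pics/s_wr.png

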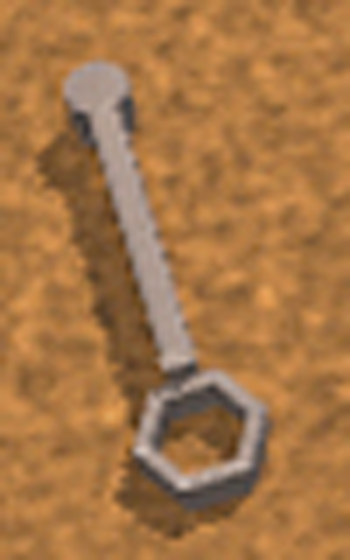

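View pics/d_nut.png

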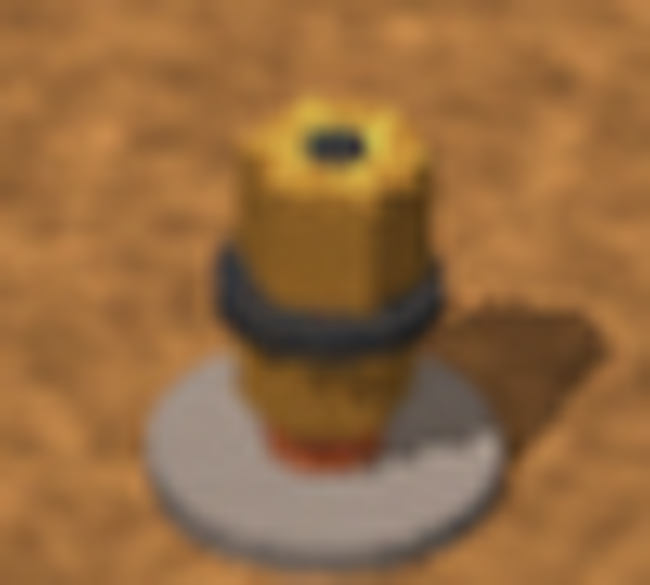

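View pics/d_wr.png

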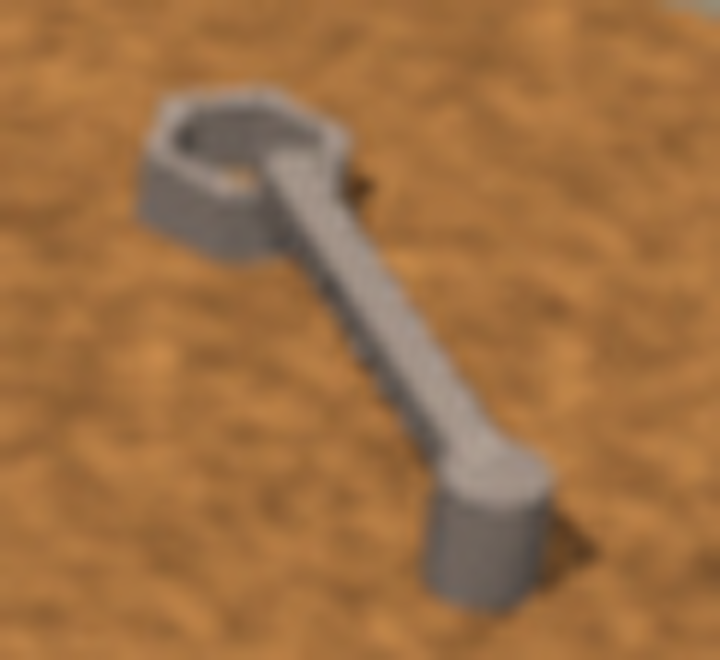

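Run:
```python
from h import *
c=pickle.load(open("scene0.pkl","rb"));d=pickle.load(open("side0.pkl","rb"))
print("nuttop",back(c,276.6,203.6,.068),back(d,250+333/13,200+147/13,.068))
print("nuttop depth",back(c,276.6,203.6),back(d,250+333/13,200+147/13))
print("flange",back(c,252+347/14,190+362/14,.004),back(d,250+325/13,200+445/13,.004))
print("lug",back(c,279.4,215.9,.043))
print("foot",back(c,178.9,242.6,.028),back(d,345+498/12,175+478/12,.028))
print("ring",back(c,193.9,291.4,.018),back(d,345+247/12,175+143/12,.018))
print("cup",back(c,287,100,.085),"cruet",back(c,365,120,.138),"plate",back(c,262,343,.01))
```

```text
nuttop [0.57948447 0.04427356 0.068     ] [0.57425672 0.04755078 0.068     ]
nuttop depth [0.57927986 0.04464201 0.06740552] [0.5752029  0.04626409 0.06691693]
flange [0.57765508 0.04812779 0.004     ] [0.57394355 0.04788611 0.004     ]
lug [0.5965418  0.02833736 0.043     ]
foot [ 0.40331847 -0.15989167  0.028     ] [ 0.39504077 -0.15515887  0.028     ]
ring [ 0.51100388 -0.25265642  0.018     ] [ 0.50433299 -0.25058987  0.018     ]
cup [0.42832928 0.38584284 0.085     ] cruet [0.68284428 0.36940933 0.138     ] plate [ 0.72012116 -0.28338233  0.01      ]
```

Run:
```python
from h import *
st(); W=Ro.from_quat(readout.sense()["tool_rot"]).as_matrix(); print(W.round(3))
c=pickle.load(open("scene0.pkl","rb"))
P=[(300,125),(395,125),(437,190),(385,250),(280,250),(258,190)]
X=np.array([back(c,252+u/14,190+v/14,.068) for u,v in P])
m=X.mean(0);print(m, np.degrees(np.arctan2(*(X-m)[:,1::-1].T)).round(), np.hypot(*(X-m)[:,:2].T))
l=back(c,279.4,215.9,.043)
print(np.degrees(np.arctan2(l[1]-.047,l[0]-.577)))
d=np.array([.578,.046,.15])-readout.sense()["ee_pos"]
print("tool delta",W.T@d)
```

```text
t 0.15 pos [ 0.1945 -0.4603  0.2309] x [-0.     0.001 -1.   ] y [ 0.389 -0.921 -0.001] F [-0.2  0.2  0.3] M [-0.01  0.02  0.  ] gap 0.0855 j6 [-1.17  0.21 -0.03  1.32 -0.    1.57]
[[-0.     0.389 -0.921]
 [ 0.001 -0.921 -0.389]
 [-1.    -0.001  0.   ]]
[0.57891879 0.04457577 0.068     ] [ 147.   85.   27.  -32. -101. -150.] [0.01671104 0.01764662 0.01775579 0.01626924 0.01834177 0.01588583]
-43.68173489921744
tool delta [ 0.08119136 -0.31706691 -0.55034037]
```

```bash
python3 -m jog '[[[0.08,-0.31,-0.53,0],[0.08,-0.31,-0.53,0],[0.08,-0.31,-0.53,0],[0.08,-0.31,-0.53,0],[0.08,-0.31,-0.53,0],[0.08,-0.31,-0.53,0],[0.08,-0.31,-0.53,0],[0.08,-0.31,-0.53,0],[0.08,-0.31,-0.53,0],[0.08,-0.31,-0.53,0]]]' -1; python3 -m jog '[[[0,0,0,-0.118],[0,0,0,-0.118]]]'; python3 -c "
from h import *
st()"
```

```text
clock: 1.4
ee_pos: [0.563, 0.0332, 0.1509]
tool_rot: [-0.693, -0.14, 0.693, -0.141]
force: [0.8, -0.8, -0.0]
finger_gap: 0.0855
clock: 1.65
ee_pos: [0.5621, 0.0321, 0.1506]
tool_rot: [-0.654, -0.268, 0.655, -0.268]
force: [-0.1, -0.4, 0.1]
finger_gap: 0.0855
t 1.65 pos [0.5621 0.0321 0.1506] x [-0.001 -0.    -1.   ] y [ 0.702 -0.712 -0.001] F [-0.1 -0.4  0.1] M [-0.09  0.01 -0.02] gap 0.0855 j6 [ 0.06  0.37 -0.03  1.18 -0.    2.42]
```

```bash
python3 -m jog '[[[0,0,0,-0.118],[0,0,0,-0.118],[0,0,0,-0.118],[0,0,0,-0.118],[0,0,0,-0.118],[0,0,0,-0.118],[0,0,0,-0.118],[0,0,0,-0.118],[0,0,0,-0.118]]]'; python3 -m jog '[[[0,0,0,-0.118],[0,0,0,-0.118],[0,0,0,-0.118],[0,0,0,-0.118],[0,0,0,-0.118],[0,0,0,-0.118],[0,0,0,0]]]'; python3 -c "
from h import *
st();shot('wrist','w1');st()"
```

```text
clock: 2.78
ee_pos: [0.562, 0.0313, 0.151]
tool_rot: [0.241, 0.665, -0.241, 0.664]
force: [-0.1, 0.2, 1.0]
finger_gap: 0.0852
clock: 3.65
ee_pos: [0.562, 0.0313, 0.1511]
tool_rot: [-0.143, 0.693, 0.143, 0.692]
force: [0.3, 0.1, 0.5]
finger_gap: 0.0855
t 3.65 pos [0.562  0.0313 0.1511] x [-0. -0. -1.] y [-0.397  0.918  0.   ] F [0.3 0.1 0.5] M [ 0.05 -0.03 -0.01] gap 0.0855 j6 [ 0.06  0.37 -0.03  1.17  0.   -0.35]
t 3.7 pos [0.562  0.0313 0.1511] x [-0.  0. -1.] y [-0.394  0.919  0.   ] F [0.1 0.2 0. ] M [-0.01 -0.02  0.  ] gap 0.0852 j6 [ 0.06  0.37 -0.03  1.17  0.   -0.35]
```

View pics/w1.png

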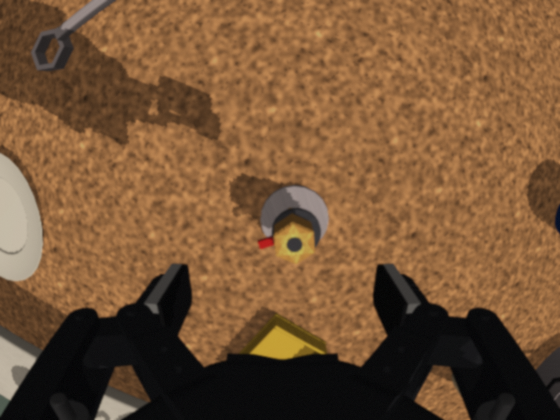

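Run:
```python
from h import *
c=pickle.load(open("w1.pkl","rb")); crop(c["frame"],250,180,340,265,8,"w1c")
```

```text
(no output)
```

View pics/w1c.png

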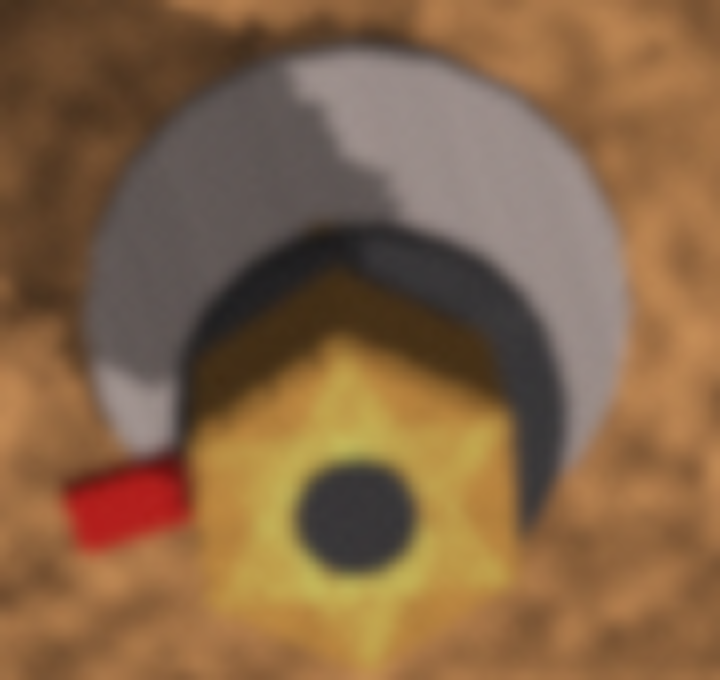

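```bash
cat >> h.py <<'E'
from scipy.optimize import least_squares
def fithex(X,af):
    X=np.array(X)[:,:2]; a0=np.degrees(np.arctan2(*(X-X.mean(0))[:,::-1].T))
    R=af/np.sqrt(3)
    def f(p):
        a=np.radians(p[2]+60*np.round((np.degrees(np.arctan2(X[:,1]-p[1],X[:,0]-p[0]))-p[2])/60))
        return np.r_[X[:,0]-p[0]-R*np.cos(a),X[:,1]-p[1]-R*np.sin(a)]*1000
    r=min((least_squares(f,[*X.mean(0),s]) for s in (0,15,30,45)),key=lambda r:r.cost)
    return r.x,np.abs(r.fun).max()
def fitcirc(X,R):
    X=np.array(X)[:,:2]
    r=least_squares(lambda p:(np.hypot(*(X-p[:2]).T)-(R or p[2]))*1000,[*X.mean(0),R or .03]); return r.x,np.abs(r.fun).max()
E
python3 - <<'E'
from h import *
c=pickle.load(open("w1.pkl","rb")); g=lambda u,v,z:wback(c,250+u/8-.44,180+v/8-.44,z)
H=[g(u,v,.068) for u,v in [(345,335),(513,408),(518,580),(370,670),(210,610),(193,425)]]
print("hex",fithex(H,.0285))
print("dot",g(356,516,.068))
for z in(.043,.038):print("collar",fitcirc([g(u,v,z) for u,v in [(183,370),(215,310),(260,262),(330,228),(400,230),(460,255),(510,300),(545,350),(562,410),(555,470),(530,525)]],0))
for z in (.003,.006):print("fl",fitcirc([g(u,v,z) for u,v in [(85,300),(115,195),(190,105),(290,52),(360,43),(450,60),(540,115),(600,190),(630,290),(90,350),(610,390)]],0))
l=[g(u,v,.043) for u,v in [(65,490),(80,550),(188,512),(180,460)]]; print(l); l=np.mean(l,0);print(l)
print("lug end",np.mean([g(65,490,.043),g(80,550,.043)],0))
E
```

```text
hex (array([ 0.57587683,  0.04711914, 27.8820798 ]), np.float64(1.240166815915253))
dot [0.57677985 0.0472729  0.068     ]
collar (array([0.57578964, 0.04910293, 0.02008628]), np.float64(0.9045130599875661))
collar (array([0.57739231, 0.05004177, 0.02048829]), np.float64(0.922616298510745))
fl (array([0.5765542 , 0.04996737, 0.03181305]), np.float64(0.3180820616186103))
fl (array([0.5757174 , 0.04947287, 0.03148374]), np.float64(0.3147895226974298))
[array([0.595123  , 0.02349932, 0.043     ]), array([0.60075949, 0.027459  , 0.043     ]), array([0.59229132, 0.03612487, 0.043     ]), array([0.58729152, 0.03312193, 0.043     ])]
[0.59386633 0.03005128 0.043     ]
lug end [0.59794125 0.02547916 0.043     ]
```

```bash
cat >> h.py <<'E'
def delta(x,y,z,ydeg=None):
    s=readout.sense(); W=Ro.from_quat(s["tool_rot"]).as_matrix()
    d=W.T@(np.array([x,y,z])-s["ee_pos"]); cur=np.degrees(np.arctan2(W[1,1],W[0,1]))
    print("rows units",(d/.1).round(4),"yaw",None if ydeg is None else round(((cur-ydeg+180)%360-180)/90,4),"cur ydir",cur.round(2))
E
python3 -c "
from h import *
delta(.5764,.0472,.085,117)"
```

```text
rows units [0.6613 0.0895 0.1948] yaw -0.0422 cur ydir 113.2
```

```bash
python3 -m jog '[[[0.33,0.045,0.1,-0.042],[0.33,0.045,0.095,0],[0,0,0,0],[0,0,0,0]]]' -0.1; python3 -c "
from h import *
st();s,c=shot('wrist','w2');crop(c['frame'],220,190,360,310,6,'w2c')"
```

```text
clock: 4.2
ee_pos: [0.5762, 0.0476, 0.0865]
tool_rot: [-0.166, 0.687, 0.166, 0.688]
force: [0.9, 0.4, 0.9]
finger_gap: 0.0468
t 4.2 pos [0.5762 0.0476 0.0865] x [ 0.001 -0.    -1.   ] y [-0.456  0.89  -0.   ] F [0.9 0.4 0.9] M [-0.06 -0.06  0.05] gap 0.0468 j6 [ 0.08  0.44 -0.1   1.04 -0.   -0.39]
```

View pics/w2c.png

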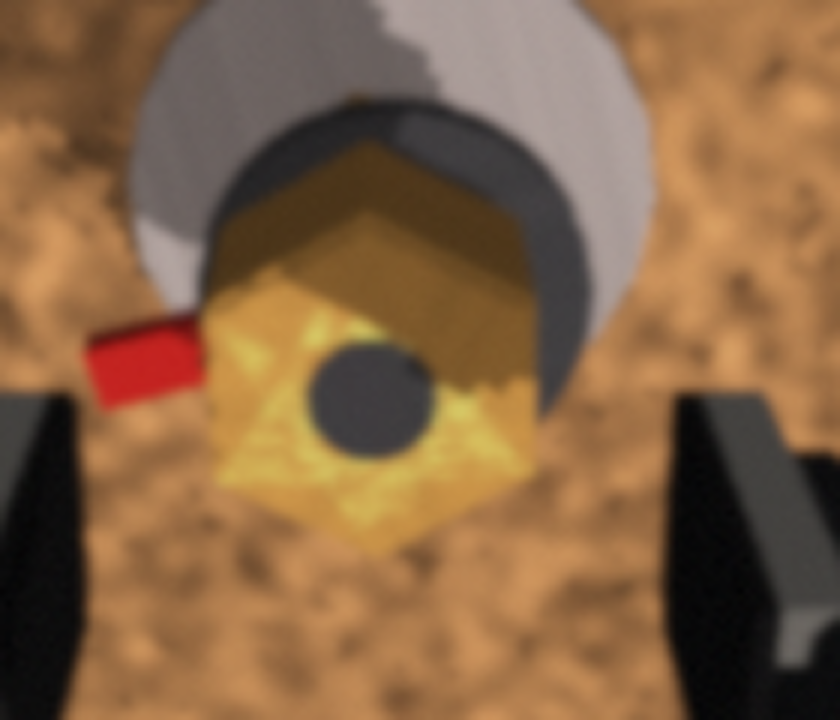

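Run:
```python
from h import *
c=pickle.load(open("w2.pkl","rb")); g=lambda u,v,z:wback(c,220+(u+.5)/6-.5,190+(v+.5)/6-.5,z)
H=[g(u,v,.068) for u,v in [(370,208),(536,297),(536,470),(372,555),(216,488),(205,303)]]
print("hex",fithex(H,.0285),"c",np.mean(H,0)); h=fithex(H,.0285)[0]
print("r",np.hypot(*(np.array(H)[:,:2]-h[:2]).T).round(4))
print("dot",g(372,400,.068))
P=[(205,265),(225,207),(270,150),(330,112),(390,98),(460,112),(520,150),(560,195),(585,250),(588,310),(570,370),(545,415)]
for z in(.043,.038):print("collar",z,fitcirc([g(u,v,z) for u,v in P],0))
l=[g(u,v,.043) for u,v in [(85,352),(107,408)]];e=np.mean(l,0);r=np.mean([g(195,325,.043),g(205,387,.043)],0);u=(e-r)/np.linalg.norm(e-r);print("lug end",e,np.degrees(np.arctan2(u[1],u[0])),"axis",e-.033*u)
```

```text
hex (array([ 0.57604222,  0.04700474, 28.66056749]), np.float64(1.3218104033868288)) c [0.57604222 0.04700474 0.068     ]
r [0.0174 0.017  0.017  0.0169 0.0175 0.017 ]
dot [0.57687049 0.04738897 0.068     ]
collar 0.043 (array([0.57533993, 0.04937199, 0.0199855 ]), np.float64(0.7580047417217635))
collar 0.038 (array([0.57705774, 0.05032092, 0.02052528]), np.float64(0.7784776388033571))
lug end [0.59832275 0.02601217 0.043     ] -48.431227169246405 axis [0.57642664 0.05070144 0.043     ]
```

```bash
python3 -m jog '[[[0.18,-0.004,0,-0.016],[0.185,0,0,0],[0,0,0,0]]]' ; python3 -c "
from h import *
st()"; python3 -m jog '[[[0,0,0,0],[0,0,0,0],[0,0,0,0]]]' 0.6 ; python3 -c "
from h import *
st()"
```

```text
clock: 4.62
ee_pos: [0.5758, 0.0471, 0.0491]
tool_rot: [-0.175, 0.685, 0.175, 0.685]
force: [0.1, -0.1, 0.8]
finger_gap: 0.0467
t 4.62 pos [0.5758 0.0471 0.0491] x [-0. -0. -1.] y [-0.479  0.878  0.   ] F [ 0.1 -0.1  0.8] M [-0.02  0.04  0.02] gap 0.0467 j6 [ 0.08  0.47 -0.15  0.95 -0.   -0.42]
clock: 5.0
ee_pos: [0.5768, 0.0474, 0.0505]
tool_rot: [-0.175, 0.684, 0.175, 0.686]
force: [-3.1, -0.7, 7.5]
finger_gap: 0.0284
t 5.0 pos [0.5768 0.0474 0.0505] x [ 0.002  0.    -1.   ] y [-0.479  0.878 -0.001] F [-3.1 -0.7  7.5] M [0.02 0.63 0.03] gap 0.0284 j6 [ 0.08  0.47 -0.15  0.96  0.   -0.42]
```

```bash
python3 -c "
from h import *
st();s,c=shot('wrist','w3');crop(c['frame'],200,190,360,310,5,'w3c');st()
s,c=shot('side','d3');crop(c['frame'],230,150,330,250,6,'d3c')"
```

```text
t 5.0 pos [0.5768 0.0474 0.0505] x [ 0.002  0.    -1.   ] y [-0.479  0.878 -0.001] F [-3.1 -0.7  7.5] M [0.02 0.63 0.03] gap 0.0284 j6 [ 0.08  0.47 -0.15  0.96  0.   -0.42]
t 5.05 pos [0.5768 0.0474 0.0505] x [ 0.002  0.    -1.   ] y [-0.479  0.878 -0.001] F [-3.1  0.   7.5] M [ 0.04  0.56 -0.01] gap 0.0285 j6 [ 0.08  0.47 -0.15  0.96  0.   -0.42]
```

View pics/w3c.png

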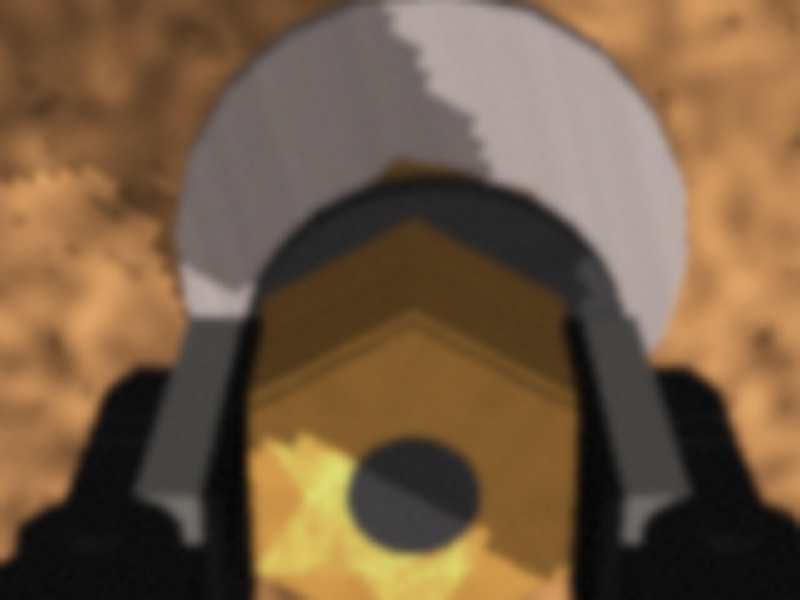

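View pics/d3c.png

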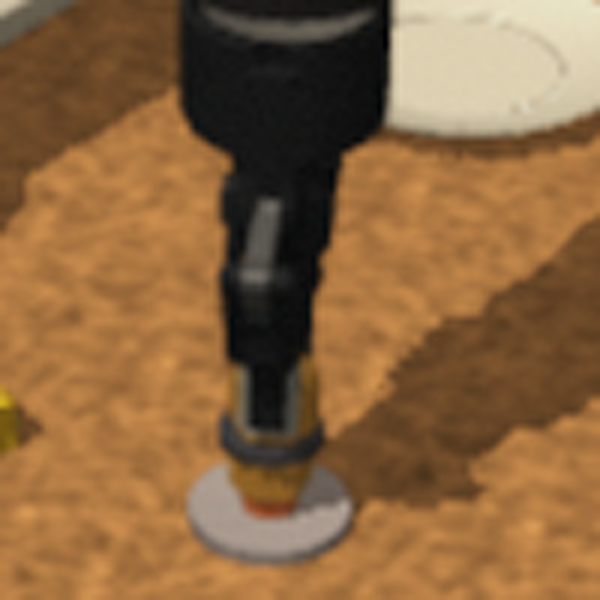

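```bash
python3 -m jog '[[[0,0.0022,-0.0042,0.118],[0,0.0022,-0.0042,0.118],[0,0.0022,-0.0042,0.118],[0,0.0022,-0.0042,0.118],[0,0,0,0]]]' ; python3 -c "
from h import *
st();s,c=shot('wrist','w4');crop(c['frame'],200,190,360,310,5,'w4c');st()"
```

```text
clock: 5.72
ee_pos: [0.575, 0.048, 0.0505]
tool_rot: [0.086, 0.701, -0.086, 0.702]
force: [-2.4, 0.5, 7.2]
finger_gap: 0.0288
t 5.72 pos [0.575  0.048  0.0505] x [ 0.002  0.    -1.   ] y [0.242 0.97  0.001] F [-2.4  0.5  7.2] M [0.07 0.52 0.  ] gap 0.0288 j6 [ 0.08  0.46 -0.15  0.95  0.    0.33]
t 5.78 pos [0.575  0.048  0.0505] x [ 0.002  0.    -1.   ] y [0.24  0.971 0.001] F [-2.2  0.2  6.9] M [ 0.09  0.55 -0.01] gap 0.0286 j6 [ 0.08  0.46 -0.15  0.95  0.    0.33]
```

View pics/w4c.png

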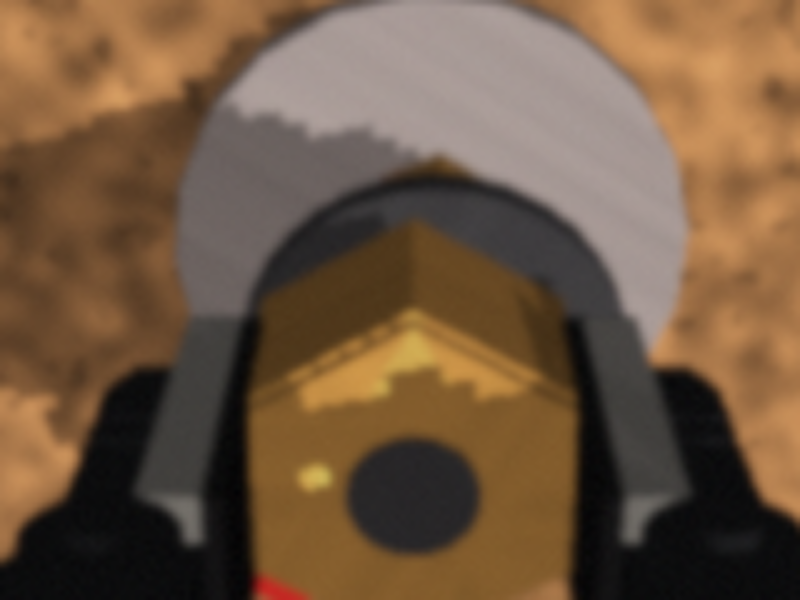

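```bash
for i in 1 2 3; do python3 -m jog '[[[0,0.0022,-0.0042,0.118],[0,0,0,0]]]' >/dev/null; python3 -c "
from h import *
st()"; done
```

```text
t 6.03 pos [0.5747 0.0483 0.0504] x [ 0.002  0.    -1.   ] y [0.417 0.909 0.001] F [-2.1  1.   6.6] M [0.08 0.61 0.02] gap 0.0286 j6 [ 0.08  0.46 -0.15  0.95  0.    0.51]
t 6.28 pos [0.5744 0.0487 0.0505] x [ 0.002  0.    -1.   ] y [0.577 0.817 0.001] F [-3.4  1.2  6.8] M [0.16 0.59 0.04] gap 0.0288 j6 [ 0.08  0.46 -0.15  0.95  0.    0.7 ]
t 6.53 pos [0.5742 0.0491 0.0505] x [ 0.002  0.    -1.   ] y [0.718 0.696 0.002] F [-1.6  1.2  7.7] M [0.13 0.56 0.04] gap 0.0285 j6 [ 0.09  0.46 -0.15  0.95  0.    0.89]
```

```bash
python3 -m jog '[[[0,0.0022,-0.0042,0.118],[0,0,0,0]]]' >/dev/null; python3 -c "
from h import *
st();s,c=shot('wrist','w5');crop(c['frame'],200,190,360,310,5,'w5c');st()"
```

```text
t 6.78 pos [0.5741 0.0496 0.0505] x [ 0.002  0.    -1.   ] y [0.834 0.552 0.002] F [-2.5  1.6  7.3] M [ 0.18  0.49 -0.01] gap 0.0282 j6 [ 0.09  0.46 -0.16  0.95  0.    1.07]
t 6.83 pos [0.5741 0.0496 0.0504] x [ 0.002  0.    -1.   ] y [0.832 0.554 0.002] F [-3.2  1.2  6.6] M [0.12 0.58 0.02] gap 0.0286 j6 [ 0.09  0.46 -0.16  0.95  0.    1.07]
```

View pics/w5c.png

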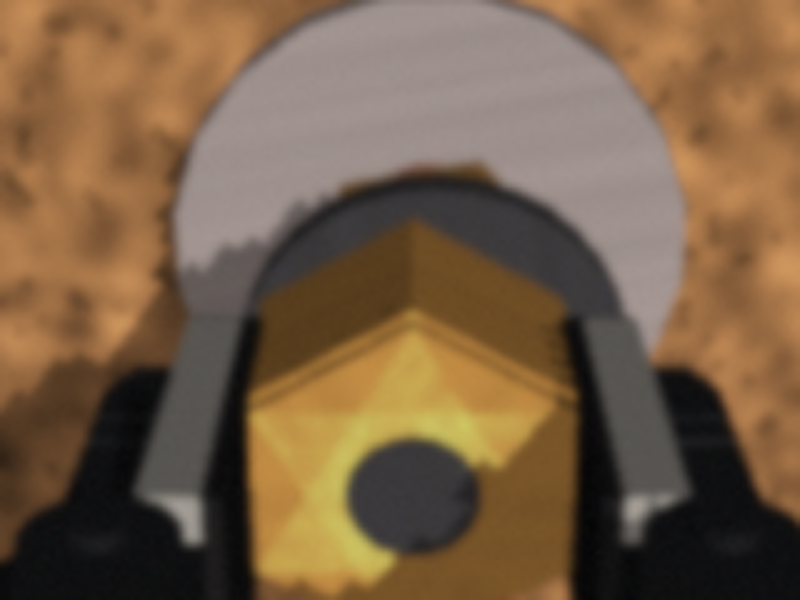

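```bash
python3 -m jog '[[[0,0.0022,-0.0042,0.118],[0,0,0,0]]]' >/dev/null; python3 -c "
from h import *
st()"
```

```text
t 7.08 pos [0.5741 0.0501 0.0505] x [ 0.002  0.    -1.   ] y [0.921 0.389 0.002] F [-2.5  1.3  6.6] M [ 0.11  0.58 -0.01] gap 0.0283 j6 [ 0.09  0.46 -0.16  0.95  0.    1.26]
```

```bash
python3 -m jog '[[[0,0.0022,-0.0042,0.118],[0,0,0,0]]]' >/dev/null; python3 -c "
from h import *
st()"
```

```text
t 7.33 pos [0.5741 0.0506 0.0505] x [ 0.002  0.    -1.   ] y [0.977 0.213 0.002] F [-2.5  0.3  7. ] M [0.07 0.45 0.22] gap 0.0289 j6 [ 0.09  0.46 -0.15  0.95  0.    1.44]
```

```bash
python3 -m jog '[[[0,0.0012,-0.0023,0.065],[0,0,0,0]]]' >/dev/null; python3 -c "
from h import *
st();s,c=shot('wrist','w6');crop(c['frame'],200,190,360,310,5,'w6c');st()
s,c=shot('scene','s6');crop(c['frame'],252,190,302,230,14,'s6c')
s,c=shot('side','d6');crop(c['frame'],250,200,300,245,13,'d6c')"
```

```text
t 7.58 pos [0.5741 0.0508 0.0505] x [ 0.002  0.    -1.   ] y [0.994 0.114 0.002] F [-1.9  0.7  6. ] M [0.14 0.53 0.21] gap 0.0282 j6 [ 0.09  0.46 -0.15  0.95  0.    1.55]
t 7.62 pos [0.5742 0.0508 0.0505] x [ 0.002  0.    -1.   ] y [0.993 0.115 0.002] F [-1.6  0.3  6.3] M [0.2  0.48 0.15] gap 0.0287 j6 [ 0.09  0.46 -0.15  0.95  0.    1.54]
```

View pics/w6c.png

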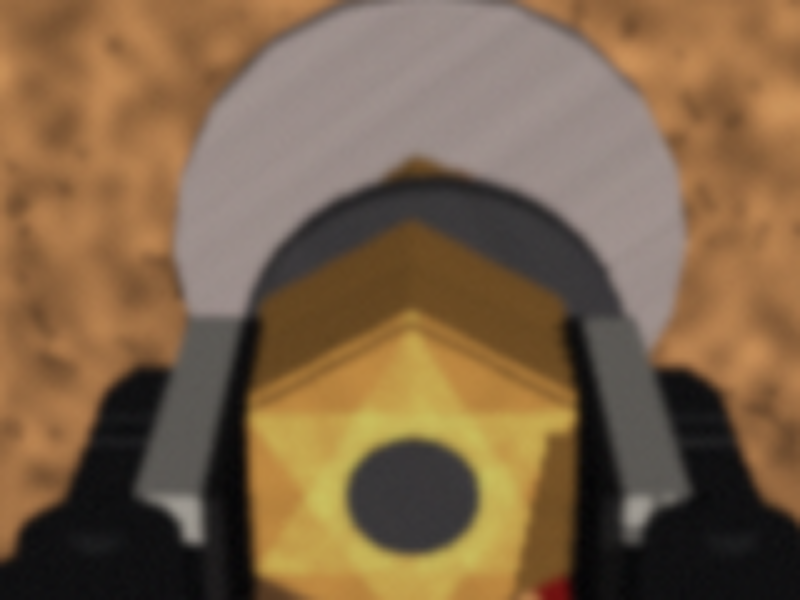

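View pics/s6c.png

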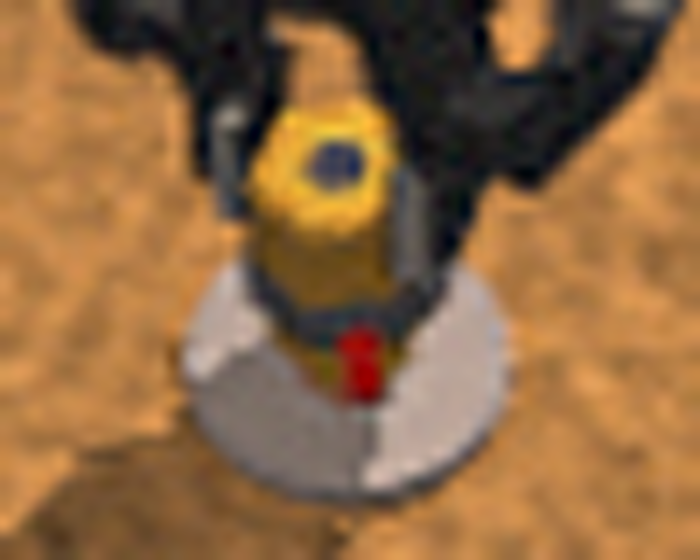

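Run:
```python
from h import *
def red(c):
    f=c["frame"][205:225,265:295].astype(float); w=np.clip(f[...,0]-1.6*np.maximum(f[...,1],f[...,2])-40,0,None)
    v,u=np.mgrid[205:225,265:295]; return (w*u).sum()/w.sum(),(w*v).sum()/w.sum()
a=pickle.load(open("scene0.pkl","rb"));b=pickle.load(open("s6.pkl","rb"))
for c in (a,b): u,v=red(c);X=back(c,u,v,.043);print(u,v,X,np.degrees(np.arctan2(X[1]-.048,X[0]-.577)))
```

```text
278.8927621861152 215.30620384047265 [0.5944577 0.0293599 0.043    ] -46.87607714499922
277.3762977969106 215.4737908331223 [0.59118836 0.0269729  0.043     ] -55.989896399994464
```

```bash
python3 -m jog '[[[0,0,0,0],[0,0,0,0],[-0.3,0,0,0],[-0.4,0,0,0],[0,0,0,0],[0,0,0,0]]]' 0; python3 -c "
from h import *
st();s,c=shot('wrist','w7');crop(c['frame'],220,170,360,290,5.5,'w7c');st()"
```

```text
clock: 8.48
ee_pos: [0.5733, 0.0506, 0.1185]
tool_rot: [0.47, 0.528, -0.47, 0.528]
force: [0.1, -0.3, -1.2]
finger_gap: 0.0426
t 8.47 pos [0.5733 0.0506 0.1185] x [-0. -0. -1.] y [ 0.993  0.115 -0.   ] F [ 0.1 -0.3 -1.2] M [ 0.02 -0.01 -0.05] gap 0.0426 j6 [ 0.09  0.41 -0.05  1.11 -0.    1.54]
t 8.53 pos [0.5729 0.0505 0.1181] x [-0.001 -0.    -1.   ] y [ 0.993  0.115 -0.001] F [0.7 0.5 0.3] M [ 0.04 -0.05 -0.03] gap 0.0428 j6 [ 0.09  0.41 -0.05  1.11 -0.    1.54]
```

View pics/w7c.png

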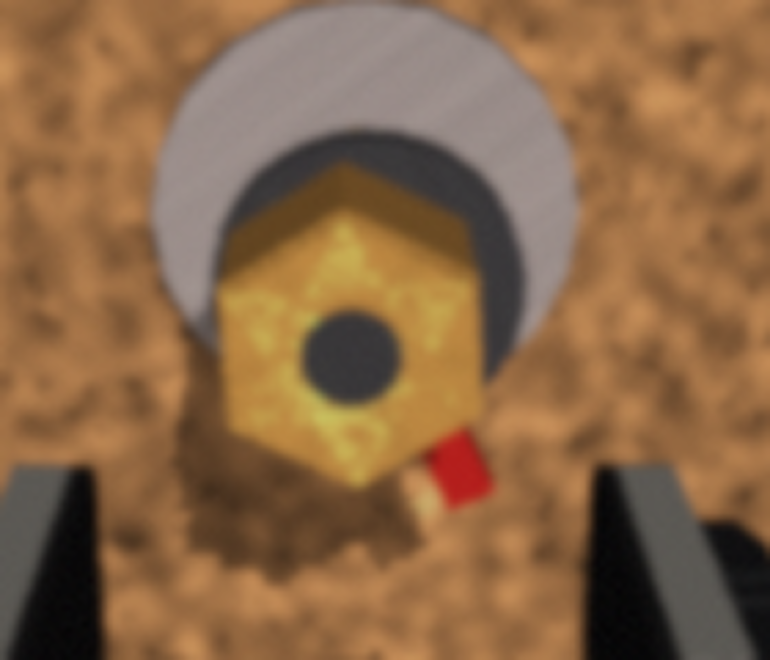

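View pics/w7.png

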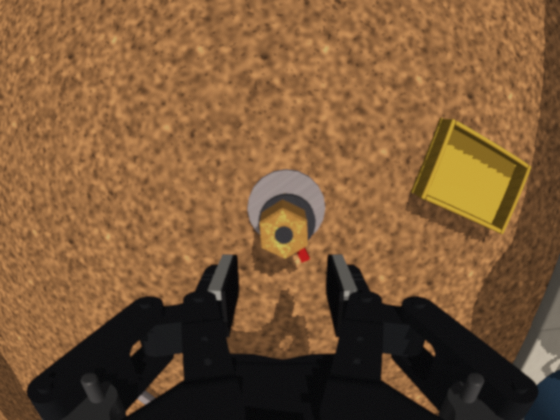

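Run:
```python
from h import *
c=pickle.load(open("w7.pkl","rb")); g=lambda u,v,z:wback(c,220+(u+.5)/5.5-.5,170+(v+.5)/5.5-.5,z)
H=[g(u,v,.0675) for u,v in [(345,205),(480,275),(483,422),(358,488),(228,430),(217,290)]]
h=fithex(H,.0295);print("hex",h)
print("dot",g(352,358,.068))
P=[(213,290),(220,240),(250,185),(295,148),(350,130),(410,135),(460,160),(500,205),(522,260),(523,310),(510,355)]
for z in(.043,.038):print("collar",z,fitcirc([g(u,v,z) for u,v in P],0))
e=np.mean([g(u,v,.043) for u,v in [(447,510),(494,487)]],0);X=np.array([.5764,.0500]);print("lug end",e,np.hypot(*(e[:2]-X)),np.degrees(np.arctan2(*(e[:2]-X)[::-1])))
```

```text
hex (array([  0.57428207,   0.0505209 , -20.71512031]), np.float64(0.7655106868204898))
dot [0.57433146 0.05021193 0.068     ]
collar 0.043 (array([0.57656075, 0.05099402, 0.02015533]), np.float64(0.5546793549660485))
collar 0.038 (array([0.57682667, 0.04935752, 0.02061922]), np.float64(0.5674459002941896))
lug end [0.59367274 0.02263586 0.043     ] 0.03235960167741241 -57.739139094036496
```

```bash
python3 -m jog '[[[0,0,0,-0.118],[0,0,0,-0.118],[0,0,0,-0.118],[0,0,0,-0.118],[0,0,0,-0.118],[0,0,0,-0.118],[0,0,0,-0.118],[0,0,0,-0.118],[0,0,0,-0.118],[0,0,0,-0.118]]]' -0.2 >/dev/null; python3 -m jog '[[[0,0,0,-0.118],[0,0,0,-0.118],[0,0,0,-0.118],[0,0,0,-0.118],[0,0,0,-0.118],[0,0,0,-0.118],[0,0,0,-0.118],[0,0,0,-0.118],[0,0,0,-0.118],[0,0,0,-0.118]]]'; python3 -c "
from h import *
st();delta(.458,-.208,.12,-130.9)"
```

```text
clock: 11.02
ee_pos: [0.5727, 0.0505, 0.1177]
tool_rot: [-0.639, 0.303, 0.64, 0.302]
force: [0.2, 1.0, 0.0]
finger_gap: 0.051
t 11.03 pos [0.5727 0.0505 0.1177] x [-0.002 -0.    -1.   ] y [-0.773 -0.634  0.002] F [0.2 1.  0. ] M [-0.03 -0.03 -0.01] gap 0.051 j6 [ 0.09  0.41 -0.05  1.11 -0.   -2.17]
rows units [-0.0207  2.5269 -1.2712] yaw -0.1082 cur ydir -140.63
```

```bash
python3 -m jog '[[[0,0.42,-0.212,0],[0,0.42,-0.212,0],[0,0.42,-0.212,0],[0,0.42,-0.212,0],[0,0.42,-0.212,0],[0,0.42,-0.212,0],[0,0,0,-0.108],[0,0,0,0],[0,0,0,0]]]' ; python3 -c "
from h import *
st();s,c=shot('wrist','w8');st()"
```

```text
clock: 12.15
ee_pos: [0.4576, -0.2064, 0.1183]
tool_rot: [-0.661, 0.25, 0.662, 0.25]
force: [0.3, 0.1, -0.9]
finger_gap: 0.0514
t 12.15 pos [ 0.4576 -0.2064  0.1183] x [-0.001  0.    -1.   ] y [-0.662 -0.75   0.   ] F [ 0.3  0.1 -0.9] M [-0.01  0.    0.03] gap 0.0514 j6 [-0.42  0.27 -0.25  1.05  0.   -2.84]
t 12.2 pos [ 0.4577 -0.2063  0.1185] x [-0.001  0.    -1.   ] y [-0.661 -0.75   0.   ] F [ 0.3  0.1 -0.7] M [ 0.02  0.04 -0.02] gap 0.0516 j6 [-0.42  0.27 -0.25  1.05  0.   -2.84]
```

View pics/w8.png

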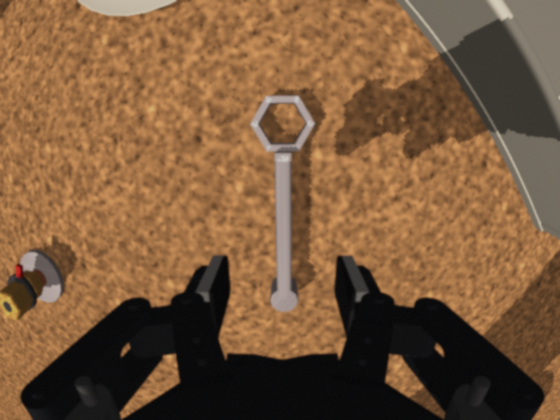

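Run:
```python
from h import *
c=pickle.load(open("w8.pkl","rb"))
f=wback(c,285,298.5,.028);r=wback(c,283,123,.018);d=(r-f)[:2];print(f,r,np.linalg.norm(d),np.degrees(np.arctan2(d[1],d[0])))
u=d/np.linalg.norm(d);m=f[:2]+.078*u;m2=r[:2]-.065*u;print(m,m2)
delta(*((m+m2)/2),.045,np.degrees(np.arctan2(d[1],d[0]))-90)
crop(c["frame"],240,85,330,310,2.6,"w8c")
```

```text
[ 0.4015629  -0.16058238  0.028     ] [ 0.50803512 -0.25214552  0.018     ] 0.14042842473037473 -40.694610392827656
[ 0.46070216 -0.2114405 ] [ 0.4587524  -0.20976376]
rows units [ 0.7346  0.0187 -0.0442] yaw -0.0077 cur ydir -131.39
```

View pics/w8c.png

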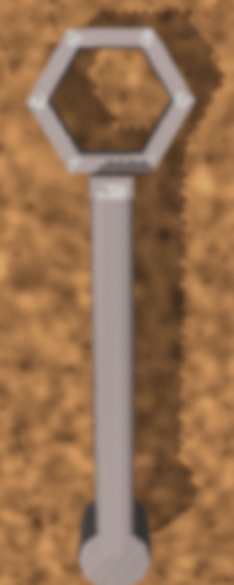

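```bash
python3 -m jog '[[[0.36,0.019,-0.044,-0.008],[0.37,0,0,0],[0.36,0,0,0],[0,0,0,0]]]' ; python3 -c "
from h import *
st()"; python3 -m jog '[[[0,0,0,0],[0,0,0,0],[0,0,0,0],[0,0,0,0]]]' 0.95;  python3 -c "
from h import *
st();s,c=shot('wrist','w9')"
```

```text
clock: 12.7
ee_pos: [0.458, -0.2099, 0.0079]
tool_rot: [-0.662, 0.245, 0.665, 0.245]
force: [0.3, -0.1, -0.1]
finger_gap: 0.0513
t 12.7 pos [ 0.458  -0.2099  0.0079] x [-0.004  0.002 -1.   ] y [-0.651 -0.759  0.001] F [ 0.3 -0.1 -0.1] M [-0.04  0.08  0.03] gap 0.0513 j6 [-0.43  0.38 -0.4   0.79 -0.   -2.86]
clock: 13.2
ee_pos: [0.4607, -0.2116, 0.0114]
tool_rot: [0.664, -0.245, -0.662, -0.245]
force: [-1.4, 1.7, 10.7]
finger_gap: 0.0106
t 13.2 pos [ 0.4607 -0.2116  0.0114] x [ 0.002 -0.001 -1.   ] y [-0.65  -0.76  -0.001] F [-1.4  1.7 10.7] M [ 0.29  0.27 -0.1 ] gap 0.0106 j6 [-0.43  0.38 -0.4   0.79  0.   -2.86]
```

View pics/w9.png

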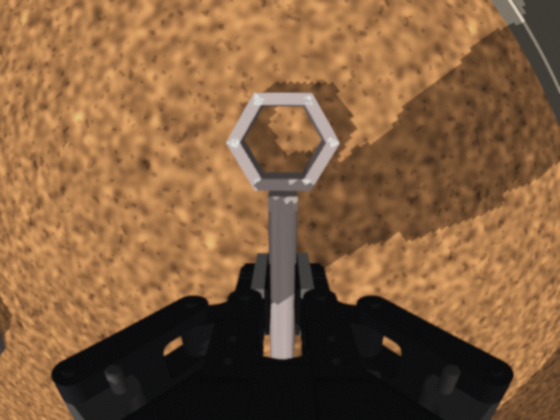

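```bash
python3 -m jog '[[[-0.3,0,0,0],[-0.4,0,0,0],[-0.3,0,0,0],[0,0,0,0],[0,0,0,0]]]' ;  python3 -c "
from h import *
st();s,c=shot('wrist','w10');crop(c['frame'],220,80,350,200,6,'w10c')
s,c=shot('side','d10');crop(c['frame'],300,120,440,240,5,'d10c')"
```

```text
clock: 13.88
ee_pos: [0.4594, -0.211, 0.1093]
tool_rot: [-0.663, 0.245, 0.663, 0.245]
force: [-0.6, 0.3, -2.3]
finger_gap: 0.0104
t 13.88 pos [ 0.4594 -0.211   0.1093] x [-0.  0. -1.] y [-0.65 -0.76  0.  ] F [-0.6  0.3 -2.3] M [-0.   -0.   -0.01] gap 0.0104 j6 [-0.43  0.28 -0.26  1.03  0.   -2.86]
```

View pics/w10c.png

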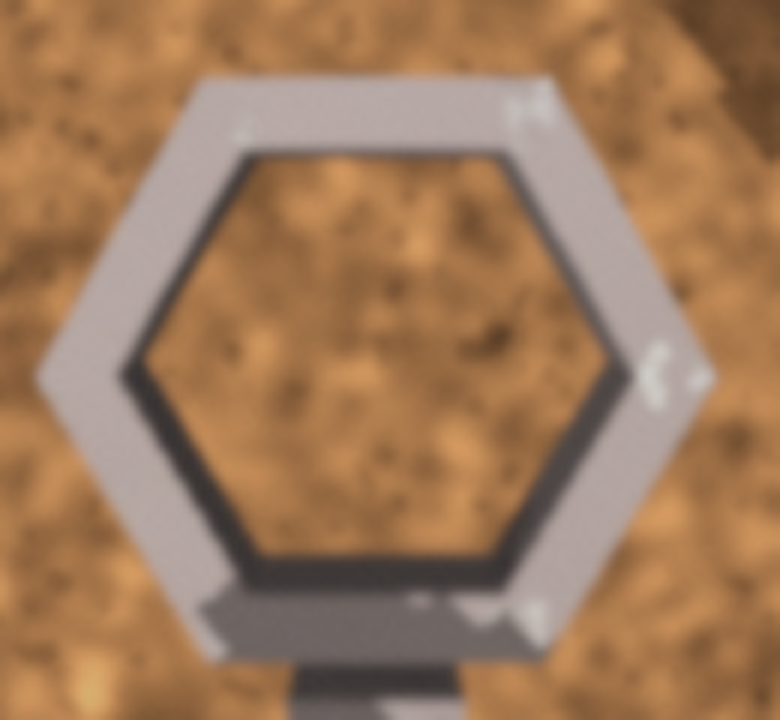

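View pics/d10c.png

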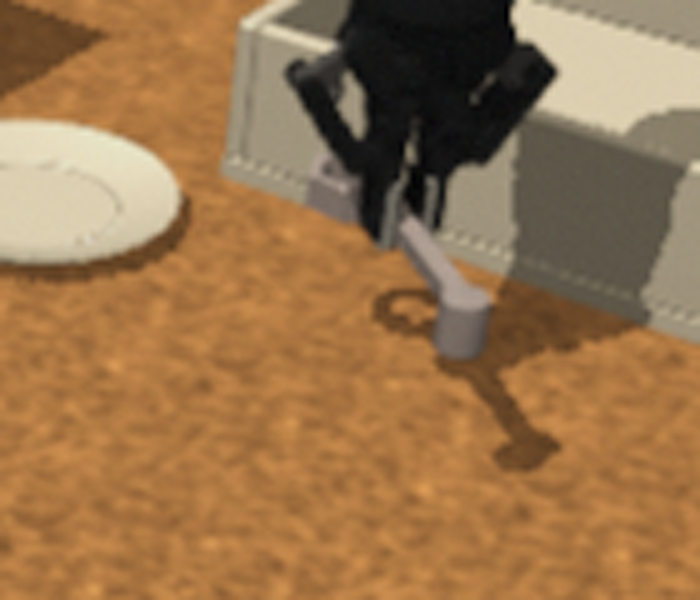

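Run:
```python
from h import *
c=pickle.load(open("w10.pkl","rb")); W=Ro.from_quat(c["rot"]).as_matrix()
P=[(122,375),(250,153),(503,153),(632,375),(505,590),(240,592)]
Q=[(35,377),(205,77),(553,77),(715,377),(545,660),(215,660)]
px=lambda u,v:(220+(u+.5)/6-.5,80+(v+.5)/6-.5)
for z in (.110,.113,.116,.119):
    H=[wback(c,*px(u,v),z) for u,v in P]; h,e=fithex(H,.0315); X=np.array(H)
    t=W.T@(np.r_[h[:2],z]-c["pos"]); r=np.hypot(*(X[:,:2]-h[:2]).T)
    print(z,h.round(4),e.round(2),"R",r.mean().round(5),"tool",t.round(4),"rel ang",((h[2]-30+30-np.degrees(np.arctan2(W[1,1],W[0,1]))+30)%60-30).round(2))
# tilt: free 3D fit
dm=c["z_map"]; print([dm[int(px(u,v)[1]),int(px(u,v)[0])].round(4) for u,v in [(80,375),(375,115),(670,375)]])
T=c["tool_from_camera"]
for u,v in [(80,375),(375,115),(670,375),(190,200),(560,200),(160,520),(600,520),(375,682),(375,702)]:
    a,b=px(u,v);o,d=wray(c,a,b); zc=dm[int(round(b)),int(round(a))]; dc=(T[:3,:3].T@W.T@d); X=o+d*zc/dc[2]; print(X.round(4))
def res(p):
    rot=Ro.from_rotvec(p[3:6]).as_matrix(); out=[]
    for k,(u,v) in enumerate(P):
        a=np.radians(180-60*k); X=p[:3]+rot@np.array([0,0.01819*np.cos(a),-0.01819*np.sin(a)])
        out+=list(wproj(c,W@X+c["pos"])-px(u,v))
    return out
s=least_squares(res,[-.006,0,-.065,0,0,0]);print(s.x.round(4),np.abs(s.fun).max())
```

```text
0.11 [ 0.5063 -0.2515 49.2584] 0.85 R 0.01851 tool [-0.0007  0.0003 -0.0619] rel ang -0.19
0.113 [ 0.5065 -0.2516 49.2584] 0.47 R 0.01812 tool [-0.0037  0.0003 -0.0621] rel ang -0.19
0.116 [  0.5066  -0.2518 -10.7416] 0.69 R 0.01773 tool [-0.0067  0.0003 -0.0624] rel ang -0.19
0.119 [ 0.5068 -0.2519 49.2584] 1.07 R 0.01733 tool [-0.0097  0.0003 -0.0626] rel ang -0.19
[np.float32(0.1337), np.float32(0.1293), np.float32(0.1333)]
[ 0.5201 -0.2361  0.1147]
[ 0.5203 -0.2634  0.1146]
[ 0.4933 -0.2674  0.115 ]
[ 0.5241 -0.25    0.1151]
[ 0.5076 -0.2693  0.115 ]
[ 0.5087 -0.2336  0.1158]
[ 0.4886 -0.2571  0.1155]
[ 0.4904 -0.2379  0.1186]
[ 0.4905 -0.2379  0.1246]
[-3.600e-03  2.000e-04 -6.240e-02  1.200e-03 -2.028e-01  5.690e-02] 0.6985686770222514
```

```bash
python3 -c "
from h import *
delta(.5351,.0988,.0925,-140.7)"
```

```text
rows units [ 0.1636 -2.8477  1.4344] yaw 0.1128 cur ydir -130.54
```

```bash
python3 -m jog '[[[0,-0.407,0.205,0],[0,-0.407,0.205,0],[0,-0.407,0.205,0],[0,-0.407,0.205,0],[0,-0.407,0.205,0],[0,-0.407,0.205,0],[0,-0.405,0.204,0],[0,0,0,0.113],[0.16,0,0,0],[0,0,0,0]]]' ;  python3 -c "
from h import *
delta(.5351,.0988,.0925,-140.7)
st();s,c=shot('wrist','w11');crop(c['frame'],220,80,350,200,6,'w11c')"
```

```text
clock: 15.22
ee_pos: [0.5345, 0.0982, 0.0921]
tool_rot: [-0.638, 0.303, 0.64, 0.302]
force: [-0.4, -0.4, -2.0]
finger_gap: 0.0106
rows units [-0.0045 -0.0084  0.0004] yaw 0.0001 cur ydir -140.69
t 15.22 pos [0.5345 0.0982 0.0921] x [-0.003 -0.001 -1.   ] y [-0.774 -0.634  0.003] F [-0.4 -0.4 -2. ] M [ 0.05 -0.02  0.02] gap 0.0106 j6 [ 0.18  0.37 -0.18  1.02 -0.   -2.08]
```

View pics/w11c.png

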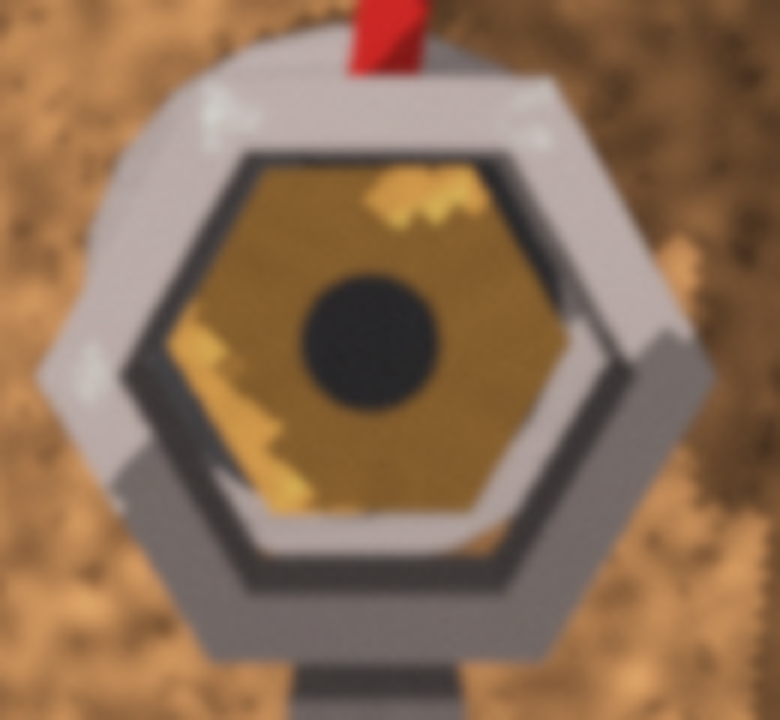

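Run:
```python
from h import *
c=pickle.load(open("w11.pkl","rb")); W=Ro.from_quat(c["rot"]).as_matrix()
px=lambda u,v:(220+(u+.5)/6-.5,80+(v+.5)/6-.5)
tl=lambda X:W.T@(np.array(X)-c["pos"])
N=[(168,343),(570,343),(275,515),(470,515),(485,165)]
H=[wback(c,*px(u,v),.0678) for u,v in N]; h,e=fithex(H,.029);print("nut",h,e,"tool",tl([*h[:2],.068]),"R",np.hypot(*(np.array(H)[:,:2]-h[:2]).T).round(4))
print("dot",tl(wback(c,*px(370,342),.068)))
print("nut ang rel",((h[2]-np.degrees(np.arctan2(W[1,1],W[0,1]))+30)%60-30))
P=[(122,375),(250,153),(503,153),(632,375),(505,590),(240,592)]
for zt in(-.0045,-.0055,-.0065):
    z=c["pos"][2]-zt; G=[wback(c,*px(u,v),z) for u,v in P];g,e=fithex(G,.0315);print(zt,"ring",tl([*g[:2],z]),e,((g[2]-np.degrees(np.arctan2(W[1,1],W[0,1]))+30)%60-30))
B=[(145,365),(260,555),(497,555),(610,365)]
for zt in(.0135,.0125,.0115):
    z=c["pos"][2]-zt; G=[wback(c,*px(u,v),z) for u,v in B];g,e=fithex(G,.0315);print(zt,"ringbottom",tl([*g[:2],z]),e)
```

```text
nut [  0.57404116   0.04963913 -21.15119822] 1.0328606839250383 tool [ 2.39472552e-02  9.71161400e-05 -6.27102821e-02] R [0.0174 0.0166 0.0171 0.017  0.0177]
dot [ 0.02394627 -0.00022886 -0.06271029]
nut ang rel -0.46252977263668527
-0.0045 ring [-0.00460272  0.00021803 -0.06222806] 0.44872341275098515 -0.19843776157728144
-0.0055 ring [-0.00560286  0.00021779 -0.06230407] 0.5532651948028621 -0.1984375332150421
-0.0065 ring [-0.00660299  0.00021755 -0.06238009] 0.6740579985326893 -0.19843665976637226
0.0135 ringbottom [ 0.01339873  0.00043046 -0.06180254] 0.4214648619570204
0.0125 ringbottom [ 0.01239852  0.0004288  -0.06192326] 0.40566793536783113
0.0115 ringbottom [ 0.01139831  0.00042714 -0.06204398] 0.4006237164454508
```

```bash
python3 -m jog '[[[0.09,-0.003,-0.005,0],[0,0,0,0]]]' ;  python3 -c "
from h import *
st()"; python3 -m jog '[[[0.02,0,0,0],[0.02,0,0,0],[0,0,0,0]]]' ;  python3 -c "
from h import *
st()"
```

```text
clock: 15.52
ee_pos: [0.536, 0.098, 0.0842]
tool_rot: [-0.639, 0.303, 0.639, 0.303]
force: [0.4, -0.2, -2.5]
finger_gap: 0.0104
t 15.53 pos [0.536  0.098  0.0842] x [-0.001 -0.    -1.   ] y [-0.774 -0.633  0.001] F [ 0.4 -0.2 -2.5] M [0.04 0.05 0.05] gap 0.0104 j6 [ 0.18  0.38 -0.19  1.   -0.   -2.08]
clock: 15.9
ee_pos: [0.5363, 0.0982, 0.0807]
tool_rot: [-0.639, 0.303, 0.639, 0.303]
force: [0.9, -0.3, -1.4]
finger_gap: 0.0104
t 15.9 pos [0.5363 0.0982 0.0807] x [-0. -0. -1.] y [-0.774 -0.633  0.   ] F [ 0.9 -0.3 -1.4] M [ 0.   -0.02 -0.03] gap 0.0104 j6 [ 0.18  0.38 -0.2   0.99 -0.   -2.08]
```

```bash
python3 -c "
from h import *
st();s,c=shot('wrist','w12');crop(c['frame'],220,80,350,200,6,'w12c');st()"
```

```text
t 15.9 pos [0.5363 0.0982 0.0807] x [-0. -0. -1.] y [-0.774 -0.633  0.   ] F [ 0.9 -0.3 -1.4] M [ 0.   -0.02 -0.03] gap 0.0104 j6 [ 0.18  0.38 -0.2   0.99 -0.   -2.08]
t 15.95 pos [0.5363 0.0982 0.0808] x [-0.  0. -1.] y [-0.774 -0.633  0.   ] F [ 0.2  0.1 -2.7] M [-0.09  0.03  0.01] gap 0.0104 j6 [ 0.18  0.38 -0.2   0.99  0.   -2.08]
```

View pics/w12c.png

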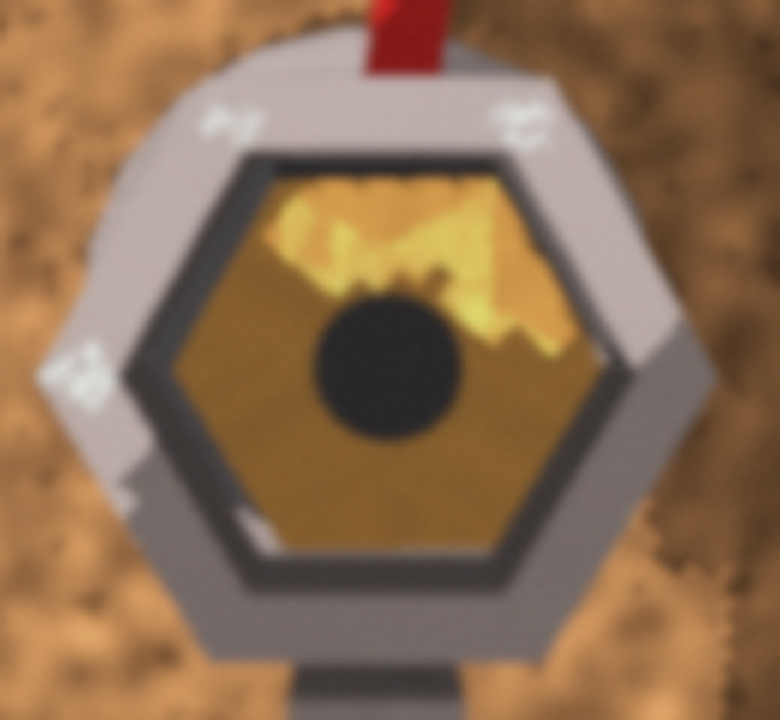

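Run:
```python
from h import *
c=pickle.load(open("w12.pkl","rb")); W=Ro.from_quat(c["rot"]).as_matrix()
px=lambda u,v:(220+(u+.5)/6-.5,80+(v+.5)/6-.5)
tl=lambda X:W.T@(np.array(X)-c["pos"])
N=[(172,368),(602,368),(280,553),(492,553),(498,180),(272,180)]
H=[wback(c,*px(u,v),.0678) for u,v in N]; h,e=fithex(H,.029);print("nut",h,e,"tool",tl([*h[:2],.068]))
print("dot",tl(wback(c,*px(388,367),.068)))
print("nut ang rel",((h[2]-np.degrees(np.arctan2(W[1,1],W[0,1]))+30)%60-30))
```

```text
nut [  0.57431299   0.049963   -20.56718384] 0.6514690856742402 tool [ 0.01272552  0.00107054 -0.06138051]
dot [ 0.01272553  0.00121917 -0.06139556]
nut ang rel 0.14995159667063263
```

```bash
python3 -m jog '[[[0,0.008,0.007,0],[0,0,0,0],[0,0,0,0]]]' ;  python3 -c "
from h import *
st();s,c=shot('wrist','w13');crop(c['frame'],220,80,350,200,6,'w13c');st()"
```

```text
clock: 16.32
ee_pos: [0.5353, 0.0982, 0.0809]
tool_rot: [0.639, -0.303, -0.639, -0.303]
force: [0.8, 0.8, -2.0]
finger_gap: 0.0103
t 16.32 pos [0.5353 0.0982 0.0809] x [ 0.  0. -1.] y [-0.774 -0.633 -0.   ] F [ 0.8  0.8 -2. ] M [-0.01 -0.02 -0.01] gap 0.0103 j6 [ 0.18  0.38 -0.2   0.99  0.   -2.08]
t 16.38 pos [0.5353 0.0982 0.0808] x [ 0.  0. -1.] y [-0.774 -0.633 -0.   ] F [ 0.8  0.4 -1.6] M [ 0.03  0.07 -0.02] gap 0.0103 j6 [ 0.18  0.38 -0.2   0.99  0.   -2.08]
```

View pics/w13c.png

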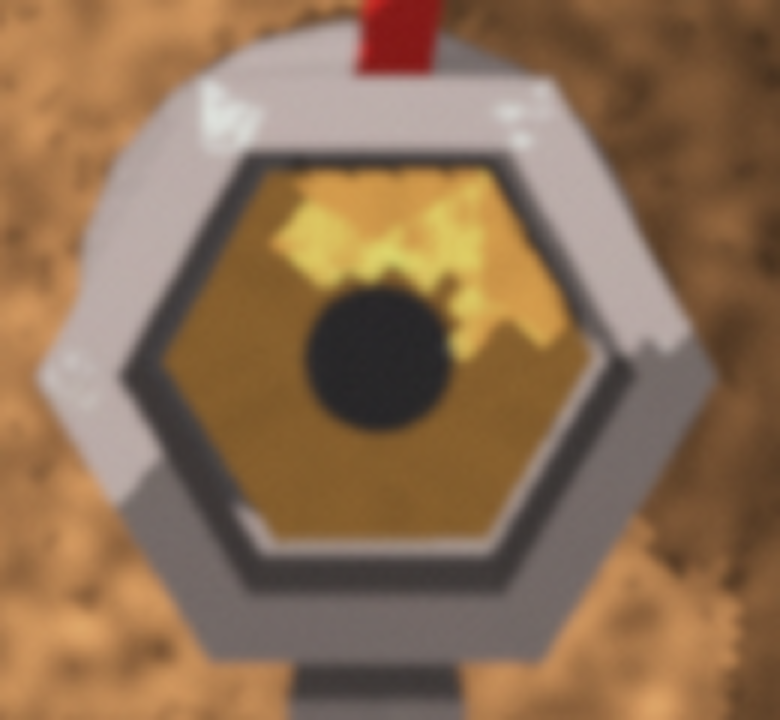

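```bash
python3 -m jog '[[[0.015,-0.002,0.002,0],[0.015,0,0,0],[0,0,0,0]]]' ;  python3 -c "
from h import *
st()"
```

```text
clock: 16.75
ee_pos: [0.5352, 0.0985, 0.0776]
tool_rot: [-0.639, 0.303, 0.639, 0.303]
force: [-0.6, 0.2, -1.7]
finger_gap: 0.0108
t 16.75 pos [0.5352 0.0985 0.0776] x [-0. -0. -1.] y [-0.774 -0.633  0.   ] F [-0.6  0.2 -1.7] M [ 0.04  0.01 -0.02] gap 0.0108 j6 [ 0.18  0.38 -0.21  0.99  0.   -2.07]
```

```bash
python3 -m jog '[[[0.02,0,0,0],[0.02,0,0,0],[0,0,0,0]]]' >/dev/null;  python3 -c "
from h import *
st()"
```

```text
t 17.12 pos [0.5352 0.0985 0.0736] x [-0. -0. -1.] y [-0.774 -0.633  0.   ] F [-0.1 -0.7 -1.8] M [0.03 0.01 0.02] gap 0.0105 j6 [ 0.18  0.38 -0.21  0.98  0.   -2.07]
```

```bash
python3 -m jog '[[[0.02,0,0,0],[0.02,0,0,0],[0,0,0,0]]]' >/dev/null;  python3 -c "
from h import *
st()"
```

```text
t 17.5 pos [0.5352 0.0985 0.0696] x [-0. -0. -1.] y [-0.774 -0.633  0.   ] F [-0.1 -0.4 -1.5] M [-0.03  0.02  0.04] gap 0.0107 j6 [ 0.18  0.39 -0.22  0.97 -0.   -2.07]
```

```bash
python3 -m jog '[[[0.025,0,0,0],[0.025,0,0,0],[0,0,0,0]]]' >/dev/null;  python3 -c "
from h import *
st()"
```

```text
t 17.88 pos [0.5351 0.0984 0.0645] x [-0. -0. -1.] y [-0.774 -0.633  0.   ] F [-0.3 -1.1 -2.3] M [-0.05  0.01 -0.01] gap 0.0104 j6 [ 0.18  0.39 -0.23  0.96  0.   -2.07]
```

```bash
python3 -m jog '[[[0.025,0,0,0],[0.028,0,0,0],[0,0,0,0],[0,0,0,0]]]' >/dev/null;  python3 -c "
from h import *
st();s,c=shot('wrist','w14');crop(c['frame'],220,80,350,200,6,'w14c');st();s,c=shot('scene','s14');crop(c['frame'],242,180,302,230,12,'s14c');s,c=shot('side','d14');crop(c['frame'],230,180,310,245,9,'d14c')"
```

```text
t 18.38 pos [0.5353 0.0985 0.0595] x [ 0.  0. -1.] y [-0.774 -0.633 -0.   ] F [-1.1 -0.4 -2.1] M [ 0.07 -0.02  0.01] gap 0.0105 j6 [ 0.18  0.4  -0.23  0.94  0.   -2.07]
t 18.43 pos [0.5354 0.0985 0.0596] x [ 0.  0. -1.] y [-0.774 -0.633 -0.   ] F [ 1.   0.5 -2. ] M [-0.01  0.02  0.01] gap 0.0101 j6 [ 0.18  0.4  -0.23  0.94  0.   -2.07]
```

View pics/w14c.png

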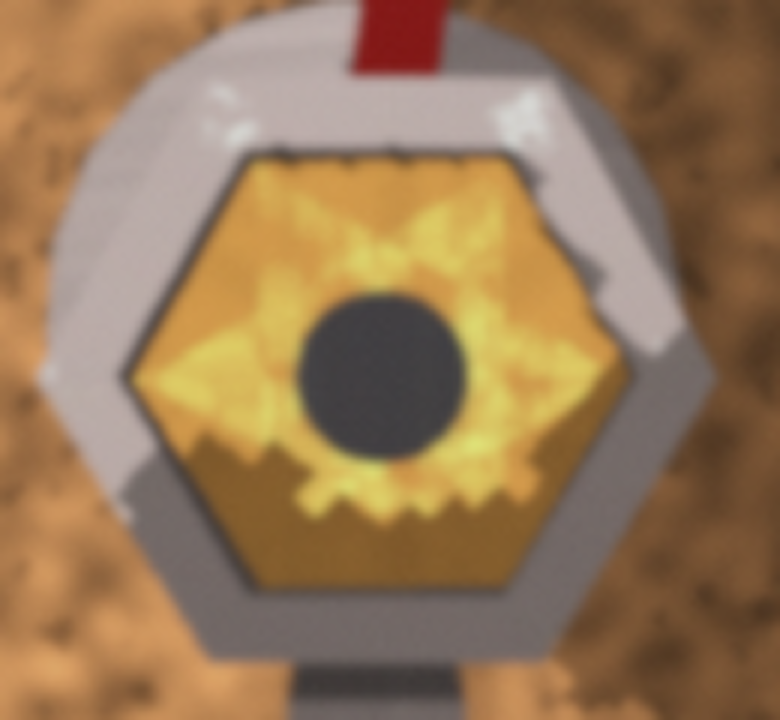

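View pics/d14c.png

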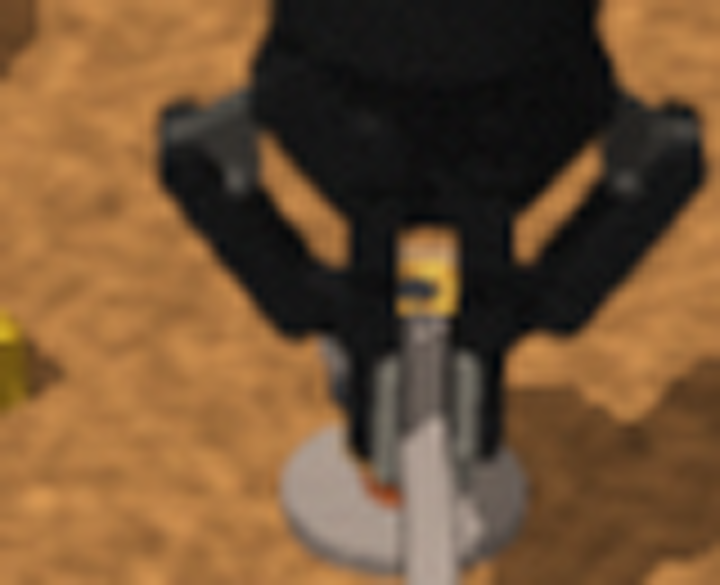

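View pics/s14c.png

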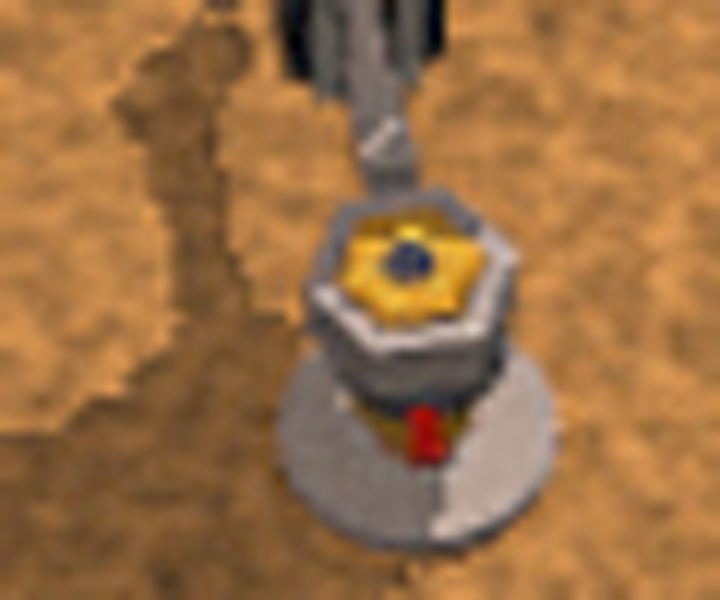

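```bash
python3 -m jog '[[[0.02,0,0,0],[0,-0.059,-0.0014,0.059],[0,-0.059,-0.0014,0.059],[0,-0.059,-0.0014,0.059],[0,0,0,0]]]' >/dev/null;  python3 -c "
from h import *
st();s,c=shot('wrist','w15');crop(c['frame'],220,80,350,200,6,'w15c');st()"
```

```text
t 19.15 pos [0.5498 0.1078 0.0571] x [-0.001 -0.001 -1.   ] y [-0.918 -0.397  0.001] F [-2.6 -2.3 -2.1] M [-0.63  0.47  0.05] gap 0.0101 j6 [ 0.19  0.43 -0.19  0.96 -0.   -1.79]
t 19.2 pos [0.5498 0.1077 0.0572] x [-0.001 -0.001 -1.   ] y [-0.917 -0.398  0.001] F [-1.1 -3.2 -1.3] M [-0.6   0.35  0.01] gap 0.0106 j6 [ 0.19  0.43 -0.19  0.95 -0.   -1.79]
```

View pics/w15c.png

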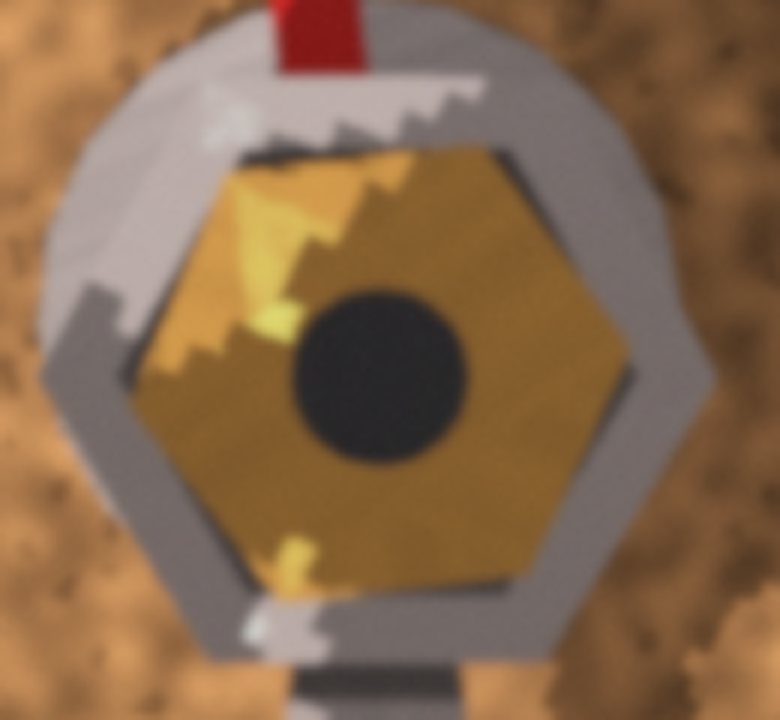

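```bash
python3 -m jog '[[[0,-0.059,-0.0014,0.059],[0,-0.059,-0.0014,0.059],[0,-0.059,-0.0014,0.059],[0,-0.059,-0.0014,0.059],[0,0,0,0]]]' >/dev/null;  python3 -c "
from h import *
st()"
```

```text
t 19.82 pos [0.5727 0.1135 0.0572] x [-0.001 -0.    -1.   ] y [-0.999 -0.039  0.001] F [-2.6 -2.9 -2.4] M [-0.44  0.48 -0.14] gap 0.0104 j6 [ 0.2   0.47 -0.12  0.98 -0.   -1.41]
```

```bash
python3 -m jog '[[[0,-0.059,-0.0014,0.059],[0,-0.059,-0.0014,0.059],[0,-0.059,-0.0014,0.059],[0,-0.059,-0.0014,0.059],[0,0,0,0]]]' >/dev/null;  python3 -c "
from h import *
st();s,c=shot('wrist','w16');crop(c['frame'],220,80,350,200,6,'w16c');s,c=shot('scene','s16');crop(c['frame'],242,180,302,230,12,'s16c')"
```

```text
t 20.45 pos [0.5958 0.1107 0.0573] x [-0.001  0.    -1.   ] y [-0.946  0.325  0.001] F [-4.3 -0.9 -2.2] M [-0.28  0.71 -0.09] gap 0.0107 j6 [ 0.18  0.51 -0.05  1.01  0.   -1.06]
```

View pics/w16c.png

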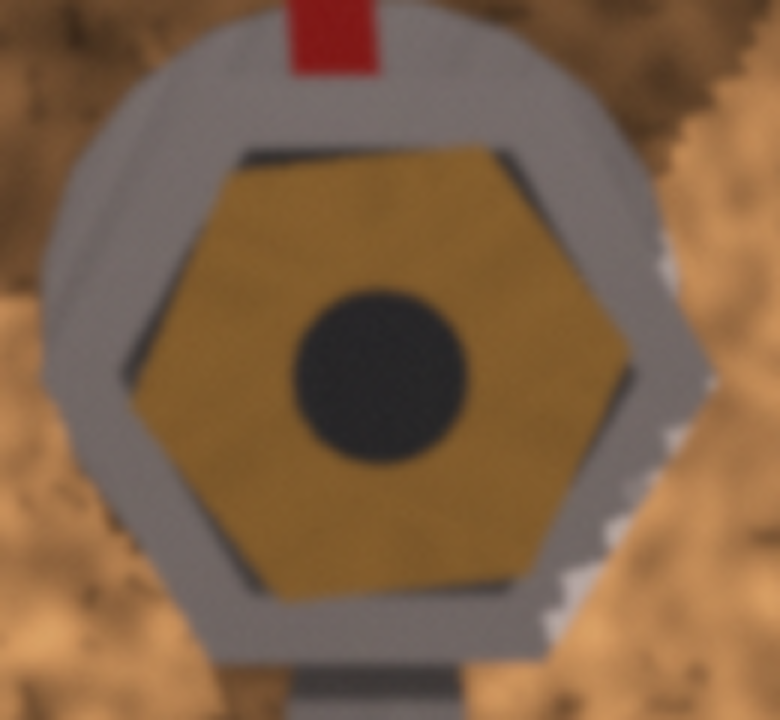

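View pics/s16c.png

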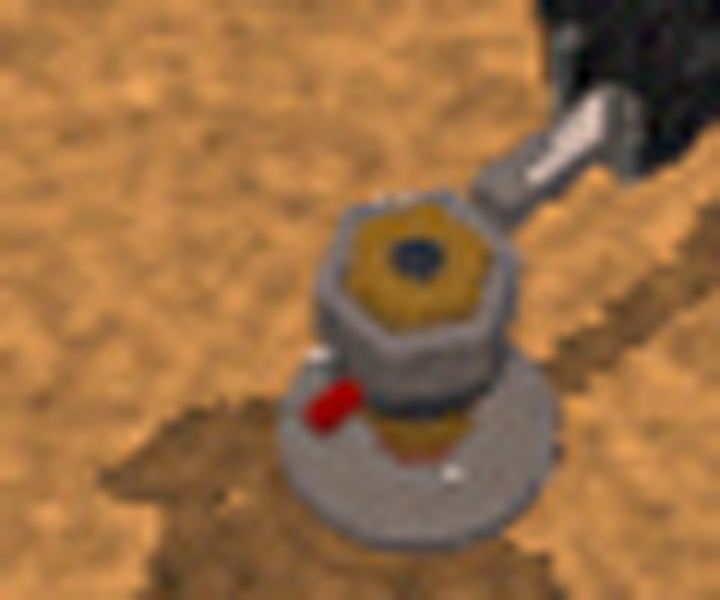

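Smooth, low force. Measure the lug angle now.

Run:
```python
from h import *
px=lambda u,v:(220+(u+.5)/6-.5,80+(v+.5)/6-.5)
A=np.array([.5766,.0501])
for n,(l,r) in {"w14":((360,40),(443,40)),"w15":((277,40),(362,40)),"w16":((292,40),(377,40))}.items():
    c=pickle.load(open(n+".pkl","rb"))
    m=np.mean([wback(c,*px(*l),.043),wback(c,*px(*r),.043)],0)[:2]-A; print(n,np.hypot(*m),np.degrees(np.arctan2(m[1],m[0])))
c=pickle.load(open("s16.pkl","rb"));X=back(c,242+(332.5)/12,180+405/12,.043);print(X,np.degrees(np.arctan2(X[1]-.048,X[0]-.577)))
```

```text
w14 0.024383262449838714 -59.16701929974025
w15 0.024108861613362686 -60.52277002478736
w16 0.0240677026160504 -104.86773464623344
[0.57067806 0.02209333 0.043     ] -103.7137324270861
```

```bash
python3 -m jog '[[[0,-0.059,-0.0014,0.059],[0,-0.059,-0.0014,0.059],[0,-0.059,-0.0014,0.059],[0,-0.059,-0.0014,0.059],[0,0,0,0]]]' >/dev/null;  python3 -c "
from h import *
st()"
```

```text
t 21.18 pos [0.6165 0.0996 0.0574] x [-0.001  0.    -1.   ] y [-0.764  0.646  0.001] F [-5.3 -0.1 -3.2] M [-0.1   0.89 -0.01] gap 0.0104 j6 [ 0.16  0.55  0.01  1.03  0.   -0.71]
```

```bash
python3 -m jog '[[[0,-0.059,-0.0014,0.059],[0,-0.059,-0.0014,0.059],[0,-0.059,-0.0014,0.059],[0,0,0,0],[0,0,0,0]]]' >/dev/null;  python3 -c "
from h import *
st();s,c=shot('wrist','w17');crop(c['frame'],220,80,350,200,6,'w17c');s,c=shot('scene','s17');crop(c['frame'],242,180,302,230,12,'s17c')"
```

```text
t 21.8 pos [0.6285 0.0869 0.0574] x [-0. -0. -1.] y [-0.558  0.83   0.   ] F [-4.6 -1.4 -4.2] M [-0.05  0.99 -0.04] gap 0.0101 j6 [ 0.14  0.57  0.04  1.04  0.   -0.46]
```

View pics/w17c.png

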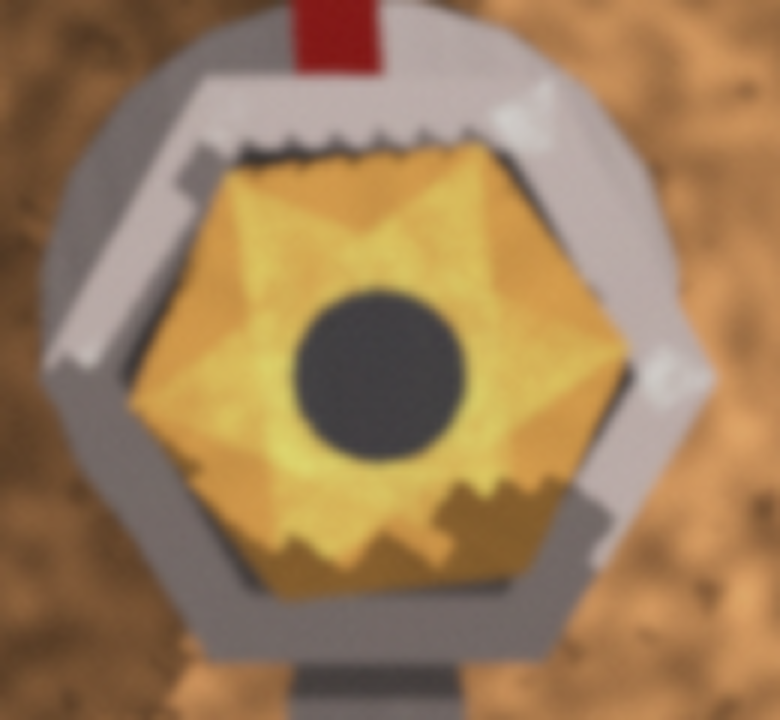

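View pics/s17c.png

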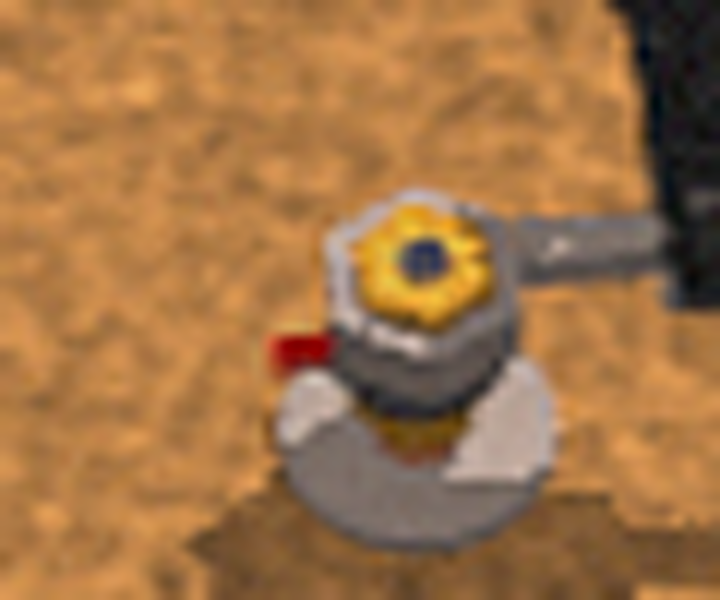

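```bash
python3 -m jog '[[[0,0.0588,-0.004,-0.059],[0,0.0588,-0.004,-0.059],[0,0,0,0],[0,0,0,0]]]' >/dev/null;  python3 -c "
from h import *
st();s,c=shot('wrist','w18');crop(c['frame'],220,80,350,200,6,'w18c')
px=lambda u,v:(220+(u+.5)/6-.5,80+(v+.5)/6-.5)
A=np.array([.5766,.0501]);c=pickle.load(open('w17.pkl','rb'))
m=np.mean([wback(c,*px(297,40),.043),wback(c,*px(381,40),.043)],0)[:2]-A; print(np.degrees(np.arctan2(m[1],m[0])))
"
```

```text
t 22.4 pos [0.6218 0.0957 0.0578] x [ 0.001  0.    -1.   ] y [-0.698  0.716 -0.001] F [-0.5 -0.2 -2.3] M [ 0.06  0.19 -0.03] gap 0.0103 j6 [ 0.15  0.56  0.02  1.04  0.   -0.62]
-142.52581107931854
```

View pics/w18c.png

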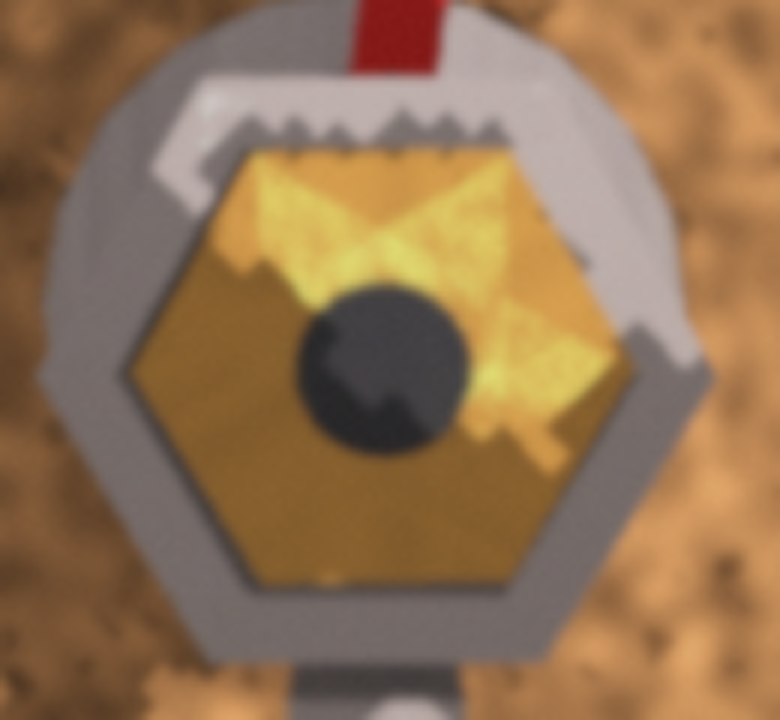

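```bash
python3 -m jog '[[[-0.03,0,0,0],[-0.03,0,0,0],[-0.03,0,0,0],[0,0,0,0]]]' >/dev/null;  python3 -c "
from h import *
st()"
```

```text
t 22.95 pos [0.6216 0.0957 0.0669] x [ 0.001  0.    -1.   ] y [-0.699  0.715 -0.   ] F [ 0.4  0.7 -3. ] M [-0.01 -0.02 -0.03] gap 0.0106 j6 [ 0.15  0.55  0.03  1.06 -0.   -0.62]
```

```bash
python3 -m jog '[[[-0.04,0,0,0],[-0.04,0,0,0],[-0.04,0,0,0],[-0.04,0,0,0],[-0.04,0,0,0]]]' >/dev/null;  python3 -c "
from h import *
st()"
```

```text
t 23.57 pos [0.6213 0.0956 0.0868] x [ 0. -0. -1.] y [-0.699  0.715 -0.   ] F [ 0.2 -0.  -2.3] M [ 0.03 -0.01  0.  ] gap 0.0107 j6 [ 0.15  0.54  0.07  1.1  -0.   -0.62]
```

```bash
python3 -m jog '[[[-0.25,0,0,0],[-0.2,0,0,0],[0,0,0,0]]]' >/dev/null;  python3 -c "
from h import *
st();delta(.48,-.16,.13)"
```

```text
t 23.95 pos [0.6223 0.0958 0.1329] x [ 0.003  0.    -1.   ] y [-0.699  0.715 -0.002] F [ 0.5  0.7 -2.3] M [ 0.05 -0.01 -0.  ] gap 0.0105 j6 [ 0.15  0.51  0.14  1.2  -0.   -0.62]
rows units [ 0.0244 -0.8357 -2.805 ] yaw None cur ydir 134.32
```

```bash
python3 -m jog '[[[0,-0.12,-0.4,0],[0,-0.12,-0.4,0],[0,-0.12,-0.4,0],[0,-0.12,-0.4,0],[0,-0.12,-0.4,0],[0,-0.12,-0.4,0],[0,-0.12,-0.4,0],[0.3,0,0,0],[0,0,0,0],[0,0,0,0]]]' >/dev/null;  python3 -c "
from h import *
st();s,c=shot('wrist','w19');s,c=shot('scene','s19');s,c=shot('side','d19')"
```

```text
t 25.2 pos [ 0.4799 -0.1598  0.1018] x [-0.  0. -1.] y [-0.699  0.715  0.   ] F [-0.1 -0.8 -1.5] M [ 0.01  0.   -0.02] gap 0.0102 j6 [-0.32  0.29 -0.27  1.01  0.   -1.1 ]
```

View pics/w19.png

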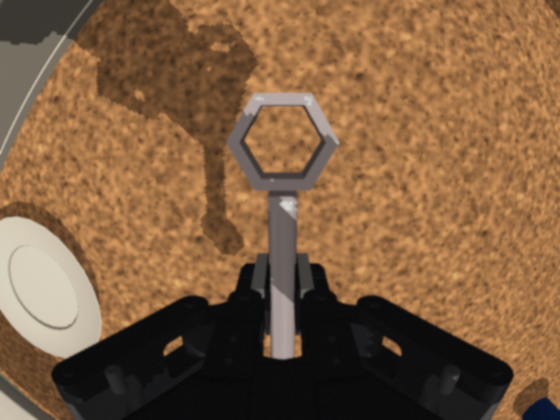

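View pics/s19.png

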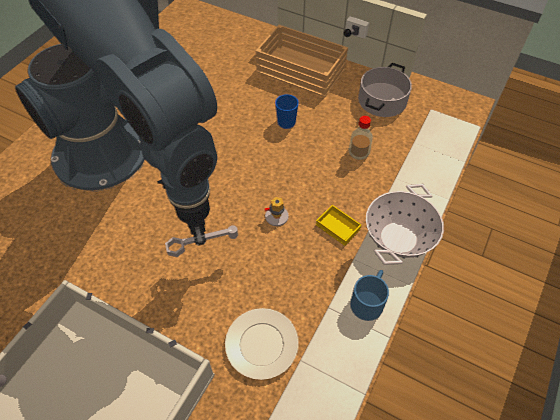

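```bash
python3 -m jog '[[[0.3,0,0,0],[0.3,0,0,0],[0.2,0,0,0],[0.03,0,0,0],[0,0,0,0],[0,0,0,0]]]' >/dev/null;  python3 -c "
from h import *
st()"
```

```text
t 26.1 pos [ 0.4805 -0.1603  0.0195] x [ 0.002 -0.001 -1.   ] y [-0.699  0.715 -0.001] F [ 0.5  0.9 -2.1] M [ 0.    0.03 -0.05] gap 0.0105 j6 [-0.32  0.37 -0.39  0.81  0.   -1.1 ]
```

```bash
python3 -m jog '[[[0.02,0,0,0],[0.02,0,0,0],[0,0,0,0]]]' >/dev/null;  python3 -c "
from h import *
st()"
```

```text
t 26.48 pos [ 0.4796 -0.1601  0.0144] x [-0.  0. -1.] y [-0.699  0.715  0.   ] F [ 0.5 -0.3 -3.1] M [-0.    0.    0.02] gap 0.0105 j6 [-0.32  0.37 -0.4   0.8   0.   -1.1 ]
```

```bash
python3 -m jog '[[[0.015,0,0,0],[0.01,0,0,0],[0,0,0,0]]]' >/dev/null;  python3 -c "
from h import *
st()"
```

```text
t 26.85 pos [ 0.4797 -0.1601  0.0119] x [-0.  0. -1.] y [-0.699  0.715  0.   ] F [ 0.1  0.  -2.7] M [-0.03 -0.03  0.  ] gap 0.0106 j6 [-0.32  0.38 -0.4   0.79 -0.   -1.1 ]
```

```bash
python3 -m jog '[[[0.01,0,0,0],[0.005,0,0,0],[0,0,0,0]]]' >/dev/null;  python3 -c "
from h import *
st()"
```

```text
t 27.23 pos [ 0.4798 -0.1601  0.0114] x [ 0.001 -0.    -1.   ] y [-0.699  0.715 -0.001] F [-6.7  2.1 18.2] M [ 0.53  1.46 -0.  ] gap 0.0106 j6 [-0.32  0.38 -0.4   0.79 -0.   -1.1 ]
```

```bash
python3 -m jog '[[[-0.01,0,0,0],[0,0,0,0]]]' >/dev/null;  python3 -c "
from h import *
st()"; python3 -m jog '[[[0,0,0,0],[0,0,0,0],[0,0,0,0],[0,0,0,0]]]' -0.2 >/dev/null;  python3 -c "
from h import *
st()"
```

```text
t 27.48 pos [ 0.4798 -0.1601  0.0115] x [ 0. -0. -1.] y [-0.699  0.715 -0.   ] F [ 0.2  0.1 -1.3] M [-0.04 -0.03  0.09] gap 0.0104 j6 [-0.32  0.38 -0.4   0.79 -0.   -1.1 ]
t 27.98 pos [ 0.4797 -0.1601  0.0115] x [-0. -0. -1.] y [-0.699  0.715 -0.   ] F [-0.8 -0.2 -0.2] M [-0.01  0.02  0.02] gap 0.0516 j6 [-0.32  0.38 -0.4   0.79 -0.   -1.1 ]
```

```bash
python3 -m jog '[[[-0.2,0,0,0],[-0.4,0,0,0],[-0.5,0,0,0],[-0.3,0,0,0],[0,0,0,0],[0,0,0,0]]]' >/dev/null;  python3 -c "
from h import *
st();s,c=shot('wrist','w20');s,c=shot('scene','s20');crop(c['frame'],150,190,310,310,5,'s20c');s,c=shot('side','d20');crop(c['frame'],230,160,430,300,4,'d20c')"
```

```text
t 28.73 pos [ 0.4794 -0.16    0.1508] x [-0.001  0.    -1.   ] y [-0.699  0.715  0.001] F [-0.1  0.2 -0.8] M [ 0.04 -0.01  0.08] gap 0.0514 j6 [-0.32  0.25 -0.19  1.13  0.   -1.1 ]
```

View pics/s20c.png

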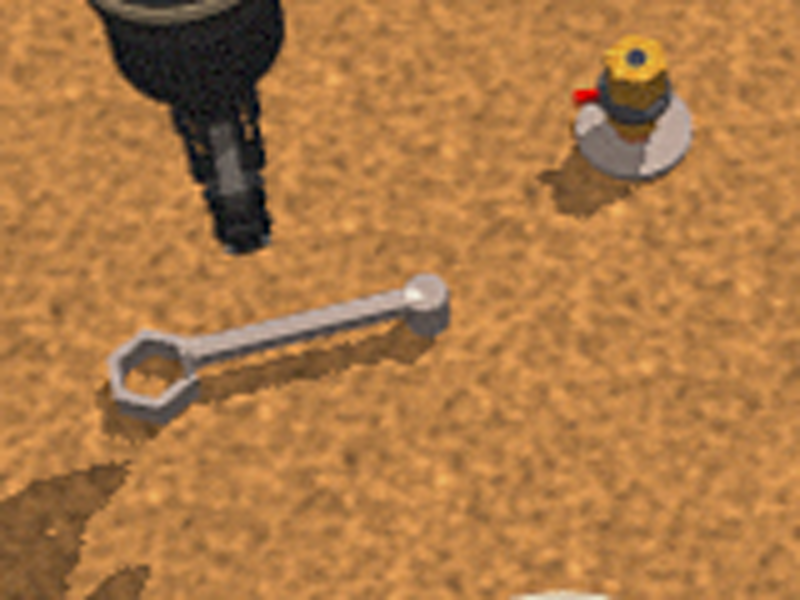

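View pics/d20c.png

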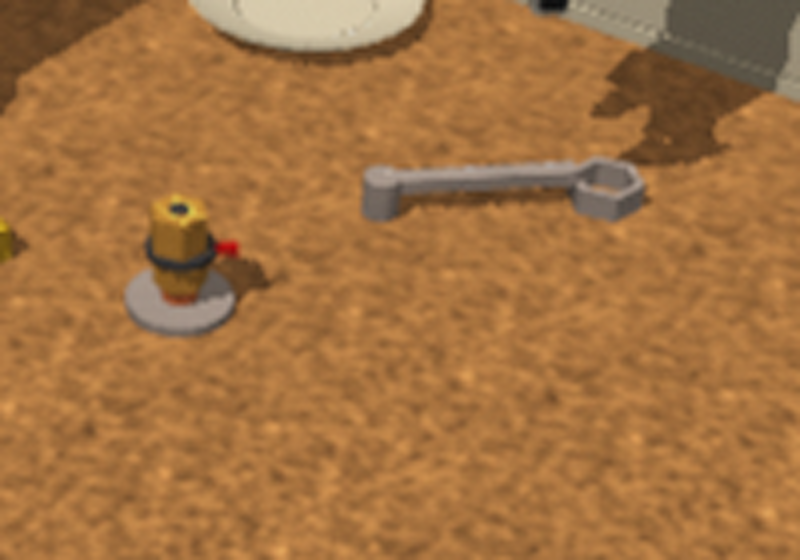

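Run:
```python
from h import *
a=pickle.load(open("scene0.pkl","rb"));c=pickle.load(open("s20.pkl","rb"))
def red(c):
    f=c["frame"][200:225,255:295].astype(float); w=np.clip(f[...,0]-1.6*np.maximum(f[...,1],f[...,2])-40,0,None)
    v,u=np.mgrid[200:225,255:295]; return back(c,(w*u).sum()/w.sum(),(w*v).sum()/w.sum(),.043)
p,q=red(a),red(c);print(p,q,np.linalg.norm(p-q))
from cell import hand_in
print(hand_in())
```

```text
[0.5944577 0.0293599 0.043    ] [0.55511558 0.03301153 0.043     ] 0.039511226296781624
the job is handed in; nothing more can be done
None
```

I ran the nut down, fitted the wrench, tightened the nut and laid the wrench flat on the worktop. I handed the job in at about 29 s of the 72 s allowed; it reports no verdict.

- **Finger-tight:** I turned the nut clockwise with the gripper until the torque rose to about 0.22 N m after roughly 1.8 rad. I then turned it a little further. The lug had crept about 9° (4–5 mm), which is inside the 1–9 mm band.
- **Wrench on:** I gripped the wrench by its handle and lined the ring up with the nut using the wrist camera. It went down to about 45 mm above the worktop with no measurable contact force.
- **Tightening:** I swung the wrench about the thread axis with side forces of about 5 N or less. The wrist camera put the lug at about 94.5° from its start, in the 74–120° range.
- **Wrench off:** I turned back about 10.6° to ease the load and lifted the wrench off freely. When I set it down, the force rose briefly to 18 N, and I eased that before letting go.

**Last checks:**
- The scene and side pictures show the wrench flat with its ring far from the nut, and the gripper open and clear.
- A last camera check put the lug's red patch 39.5 mm from its start. This is lower than the 44 mm that 94.5° gives at the 30 mm point. I put the difference down to the patch I measured lying slightly closer to the axis; both figures are inside 36–52 mm.
- I never moved near the cup, plate or cruet. The pictures show no sign that they moved, but I did not measure their positions again at the end.

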